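# Seat the reamer on the citrus press and hold it down

### The job

A spice jar with a green cap has been left standing in the dish of the white citrus press: stand it upright on the floor of the black tray and let go of it. Then set the orange reamer on the press's drive spindle, turned so that the splines mesh and it slides fully home, and push it down against the spring as far as it goes. Finish while still holding the reamer pressed down; leave the other jar, the tumbler, the lemon and the mug where they stand.

Things in the scene. Friction and masses are not known exactly. Their poses are not given: they have to be found in the camera images.
- press: white and grey citrus press, fixed: round base, 140 mm across and 62 mm high at its rim, with a spout along its own -x reaching 95 mm from the axis. Origin: centre of its underside. The round dish is 128 mm across inside, its floor 52 mm above the origin, its rim 10 mm above the floor. The drive spindle stands upright in the middle.
- spindle_top (a point): tip of the steel drive spindle on its axis, at rest 92.5 mm above the press's underside. The spindle is a cross of four dark wings along this point's own x and y (span 30 mm, 5 mm thick, rounded tops 8 mm below the tip), with a round pilot pin, 7 mm in diameter, up to the tip. The point turns with the spindle, which yields only to a twist over 0.25 N m.
- plunger (a joint): how far the spindle has been pushed down, m: 0 at rest, 0.006 fully down. It begins to sink at about 3 N and is fully down at about 8 N; it springs back when let go.
- reamer: loose orange reamer, 0.10 to 0.16 kg, upright on its round skirt (64 mm across, 4 mm thick), 70 mm high, domed. Origin: centre of its underside, z up. Four upright ribs along its own +x, -x, +y, -y, 10 mm wide; facing pairs measure 50 mm over their flat ends, which are vertical from the skirt to 36 mm height: grip there from above.
- socket_roof (a point): roof of the reamer's socket, on its axis 34 mm above its underside. The socket is a cross open below, its four slots exactly under the four ribs (33 mm span, 8 mm wide: 1.5 mm play each side of the spindle's wings). Meshed and fully home, the spindle's tip touches this roof; not meshed, the reamer sits 26 mm higher, on top of the wings.
- jar: loose spice jar with a green cap, standing in the dish of the press beside the spindle: 46 mm in diameter, 106 mm high, 0.09 to 0.14 kg. Origin: centre of its underside, z up.
- tray: black oblong tray, fixed: 171 mm along its x, 271 mm along its y, 31 mm high. Origin: centre of its underside. Flat floor 4 mm above the origin, 132 x 232 mm inside the walls. Lies left or right of the press.
- other_jar: loose spice jar with a dark brown cap, 44 mm in diameter, 105 mm high, standing on the tray near one end. Origin: centre of its underside. Leave alone.
- tumbler: clear glass tumbler, 76 mm across, 89 mm high, behind the press. Origin: centre of its underside. Leave alone.
- lemon: yellow lemon, 71 x 53 x 51 mm, behind the press. Origin: under its middle. Leave alone.
- white_mug: white mug, 78 mm across, 97 mm high, behind the press to the right. Origin: on its underside. Leave alone.
Things that resemble listed ones, but are neither listed nor needed, are in the scene too. Leave any blue, pink or red look-alike of the reamer alone.

How it is judged:
By the outcome, as a careful person would: the job done as asked, in the order asked, and still so for the second after the job is handed in, while the arm keeps its last pose, push and grip.
It also fails if it takes over 64 s, if anything falls off the work surface, if the arm or the gripper's body presses on something with over 40 N, if the wrist force passes 120 N, or if a joint passes its speed limit or range.

### The arm

A 7-joint arm with a two-finger parallel gripper is mounted at the origin on a cart in front of the work surface, level with it; the furniture and walls round the work are solid. World frame = base frame: x ahead of the robot, y to its left, z up, the work surface at z = 0. Lengths are in m, angles in rad, forces in N, time in s.
With the tool pointing down it reaches from about 0.4 to 0.85 m from the base axis. Payload 10.4 kg.
Tool frame: the origin (TCP) lies at the very end of the fingers, on their centre line; the grasp point (between the pads) lies 19 mm behind it; y points along the fingers, x is the direction in which the jaws open and shut, and the axes are right-handed (so a half turn about y gives the same grasp; the last joint's range is limited). The gripper opens to 87 mm and grips with 3 to 60 N. Pads are 19 mm wide; open, the fingers measure 117 mm over their backs; the gripper's body (75 mm by 190 mm) begins 51 mm behind the grasp point.
Start: joints at [1.24, 0.332, -0.065, 1.46, 0.022, 1.35, -0.088], TCP at [0.189, -0.596, 0.223] pointing down, gripper open.
Joint ranges: [-2.6, 2.6], [-0.5, 2.12], [-1.47, 1.34], [0.16, 2.42], [-1.27, 4.41], [0.06, 2.06], [-2.6, 2.6]. Speed limits (rad/s): [2.22, 2.22, 2.79, 2.79, 3.14, 3.14, 3.14].

### API

Orientations are given as a unit quaternion [x, y, z, w].
In Python, from bench import readout, vision, r gives the robot as it stands.
- The arm moves only by the tool arm_command, never from a script. Its argument "targets" is a list that holds one entry, the list of rows, each a list of 6 numbers: the shift along the tool's x, y, z in m, then the turn, a rotation vector about the tool's x, y, z in degrees. A call has 1 to 12 rows; each row shifts and turns the commanded pose from where the row before left it, along the tool's axes as they then stand; what a row does not reach is not made up. A row lasts 1/12 s, in which the tool goes at most 41.7 mm and 7.16 degrees, less where a joint would pass 70% of its speed; a pose out of reach is approached as far as the arm can. A call is refused whole if a number of a shift passes 0.0417 or a number of a turn 7.16, either way. A call with a gripper value outside its range is refused whole. "hand" is the opening, from 0 (shut) to 1 (fully open), set as the call begins (left out, the last holds). The fingers move at their own pace and stop on an object; "grip_force" is the grip in N (left out, the last holds). Time passes only in rows, so rows that do not move let the fingers close. It gives the time, the measured TCP pose, the force and the opening at its end, in the units of the state.
- readout.read_state(): the state, without advancing time (a new reading comes with each control period).
- vision.camera(name): name is "scene" or "top"; returns a dict with "pixels" (420x560x3 uint8, blue, green, red), "fovy" (degrees; the focal length in pixels is half the picture's height over the tangent of half this angle, whatever the lens; pixels are square), "cx", "cy" (the principal point, pixels), "R" (3x3) and "t" (3): a world point X has camera coordinates R X + t. Camera axes: x right, y down, z forward; pixel columns grow to the right and rows downward; lengths in m; the calibration is good to about 2 mm. A picture is of the moment at which its call begins. There is no depth.
- r.close_job(): hands the job in, once; it reports no verdict.
The state is a dict: "time": time; "joint_positions": joint angles; "joint_vel": joint speeds; "joint_torque": joint torques, N m; "ee_pos": TCP position; "eef_rot": TCP orientation; "ft_force": force on the tool from outside, world axes, zero at the start; "torque": the same for the moment, N m; "width": finger opening in m.
Only numpy, scipy, OpenCV 4.12 (cv2) and the standard library are available. Lean on these libraries where they do the work, as an engineer would, in place of code of your own. Each camera call takes 0.05 s, during which the arm holds its last target.

## Working session

There is one attempt and no reset: what is moved stays moved. The work goes in short steps, Python scripts to look and compute and a tool call to move; the robot and the scene stay as the last step left them, time stands still between calls to the robot, and variables do not carry over. Pictures are saved under pics/ and viewed, and the job is handed in when it is done.

Besides the shell and the picture viewer there is one more tool, called as name([rows], argument=value, ...), one row to a line, values as JSON. arm_command: Moves the arm, as the interface text tells. Its arguments: {"type":"object","properties":{"targets":{"type":"array","items":{"type":"array","items":{"type":"array","items":{"type":"number"}}}},"hand":{"type":"number"},"grip_force":{"type":"number"}},"required":["targets"]}

```bash
ls; mkdir -p pics; python3 - <<'E'
from bench import readout, vision, r
import cv2
print(readout.read_state())
for n in ["scene","top"]:
    c=vision.camera(n); cv2.imwrite(f"pics/{n}0.png",c["pixels"]); print(n,c["fovy"],c["cx"],c["cy"],c["R"],c["t"])
E
```

```text
pics
{'time': 0.0, 'joint_positions': array([ 1.24041508,  0.33287413, -0.06468616,  1.46097095,  0.02159721,
        1.34988765, -0.08848262]), 'joint_vel': array([-1.21808094e-03,  2.28710676e-04, -4.85242992e-04,  7.59171125e-05,
       -8.10464188e-04, -1.85054272e-03, -7.51514967e-06]), 'joint_torque': array([ 3.03661345e-04, -6.23259902e+01,  2.48972053e-02, -3.89903498e+01,
       -6.13070838e-02,  3.96666618e-02,  1.17115678e-04]), 'ee_pos': array([ 0.18920685, -0.59525533,  0.22173835]), 'eef_rot': array([-0.57045681,  0.41786813, -0.41701548,  0.57101956]), 'ft_force': array([0.82469708, 0.89451308, 0.05548733]), 'torque': array([ 0.00854917,  0.03459933, -0.02128662]), 'width': 0.08683913950355945}
scene 54.307922033644964 277.4396653185589 207.80132507306772 [[-0.83905164 -0.54375708  0.01790484]
 [-0.37069978  0.54730544 -0.75035887]
 [ 0.39821353 -0.63622715 -0.66078816]] [0.49100541 0.30104179 1.00836908]
top 53.986088790182116 280.5409224842474 210.78907223514537 [[-0.02667716 -0.99949816  0.01708081]
 [-0.98410618  0.02325772 -0.17605144]
 [ 0.17556583 -0.02150588 -0.98423277]] [-0.02371049  0.62139216  1.00817627]
```

View pics/scene0.png

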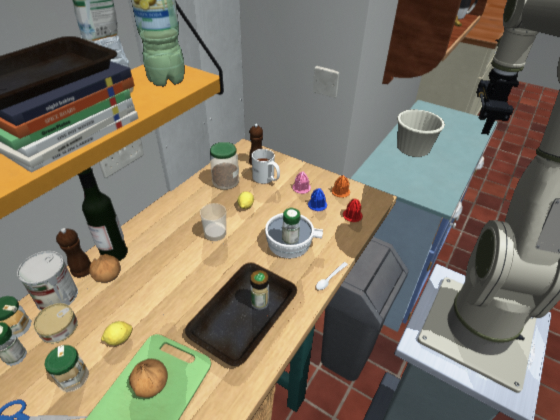

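View pics/top0.png

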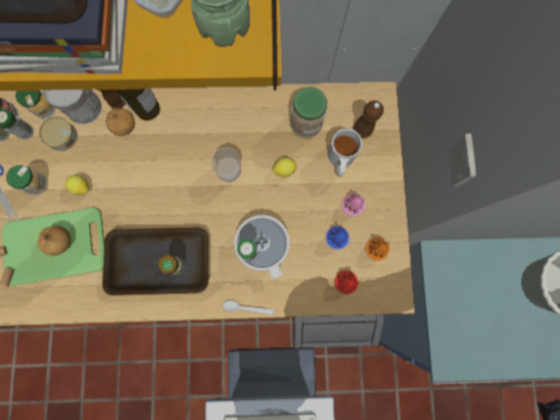

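The top view shows the press at (262,243), the green-capped jar in its dish at (247,248), the tray at (157,260) and the orange reamer at (377,248). I'll enlarge these areas.

```bash
cat > h.py <<'E'
import numpy as np, cv2
from bench import readout, vision, r
from scipy.spatial.transform import Rotation as Ro
class Cam:
    def __init__(s,n):
        c=vision.camera(n); s.im=c["pixels"]; s.f=210/np.tan(np.radians(c["fovy"])/2); s.cx,s.cy=c["cx"],c["cy"]; s.R=np.array(c["R"]); s.t=np.array(c["t"])
    def proj(s,X):
        q=s.R@np.asarray(X,float)+s.t; return np.array([s.f*q[0]/q[2]+s.cx,s.f*q[1]/q[2]+s.cy])
    def ray(s,u,v,z):
        d=s.R.T@np.array([(u-s.cx)/s.f,(v-s.cy)/s.f,1]); o=-s.R.T@s.t
        return o+d*(z-o[2])/d[2]
    def crop(s,u0,v0,u1,v1,k,name,pts=(),grid=10):
        im=cv2.resize(s.im[v0:v1,u0:u1],None,fx=k,fy=k,interpolation=cv2.INTER_CUBIC)
        for g in range((u0//grid+1)*grid,u1,grid): cv2.putText(im,str(g),(int((g-u0+.5)*k)-8,8),0,.33,(0,0,255),1); cv2.line(im,(int((g-u0+.5)*k),10),(int((g-u0+.5)*k),16),(0,0,255),1)
        for g in range((v0//grid+1)*grid,v1,grid): cv2.putText(im,str(g),(0,int((g-v0+.5)*k)+3),0,.33,(0,0,255),1); cv2.line(im,(22,int((g-v0+.5)*k)),(28,int((g-v0+.5)*k)),(0,0,255),1)
        for X in pts:
            p=s.proj(X); cv2.circle(im,(int(round((p[0]-u0+.5)*k)),int(round((p[1]-v0+.5)*k))),1,(255,0,255),-1)
        cv2.imwrite("pics/"+name+".png",im)
def circ(c,rad,z,n=48,):
    return [(c[0]+rad*np.cos(a),c[1]+rad*np.sin(a),z) for a in np.linspace(0,2*np.pi,n,endpoint=False)]
E
python3 - <<'E'
from h import *
T=Cam("top");S=Cam("scene")
T.crop(225,205,300,285,7,"t_press");T.crop(325,185,400,300,5,"t_ream");T.crop(100,220,215,300,6,"t_tray")
S.crop(255,200,330,265,8,"s_press");S.crop(285,165,370,225,8,"s_ream")
for n,p in dict(press=(262,243,.06),ream=(377,248,.07),tray=(157,260,.03)).items(): print(n,T.ray(*p))
E
```

```text
press [0.53809178 0.00988804 0.06      ]
ream [ 0.51728826 -0.27886935  0.07      ]
tray [0.50401097 0.28146059 0.03      ]
```

View pics/t_press.png

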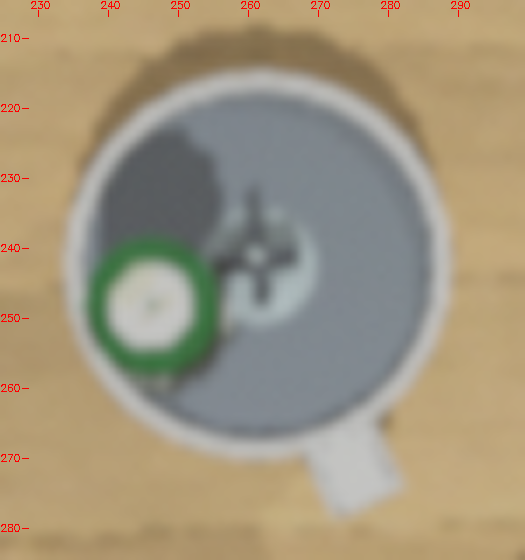

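View pics/t_ream.png

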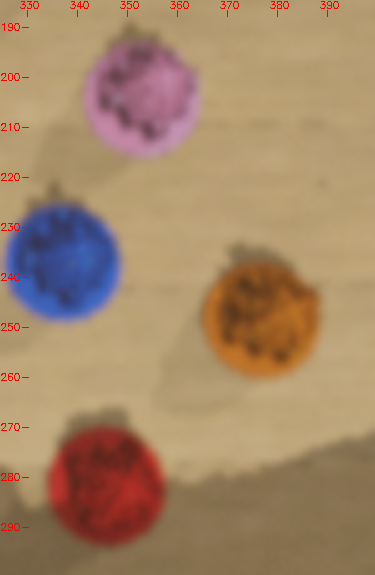

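View pics/t_tray.png

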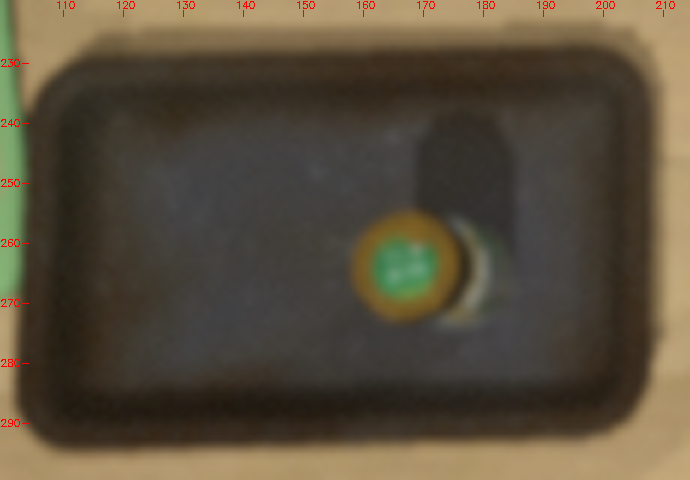

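View pics/s_press.png

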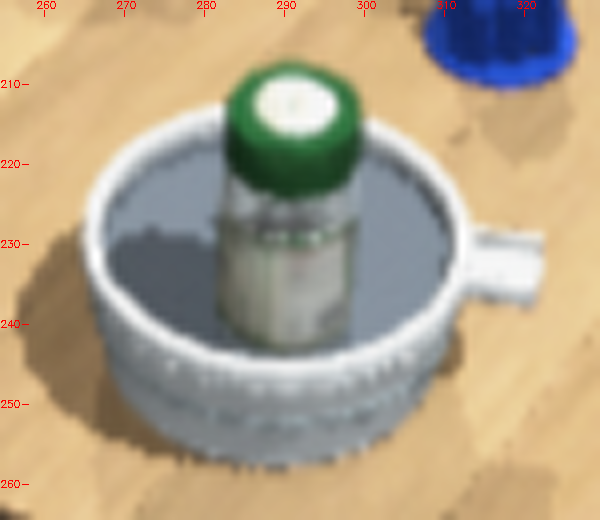

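View pics/s_ream.png

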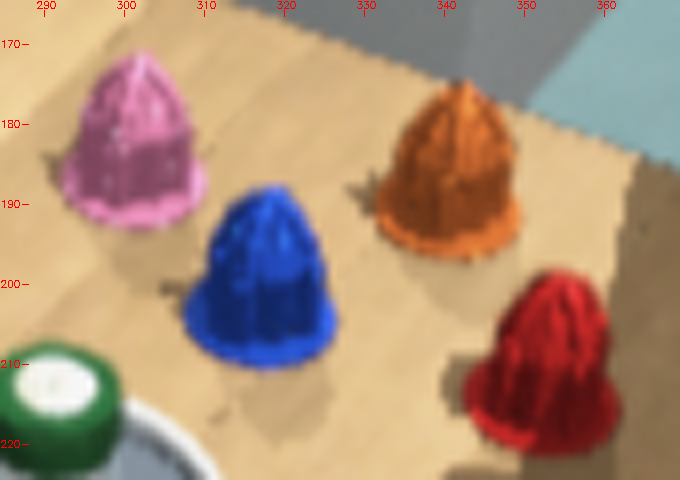

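```bash
python3 - <<'E'
from h import *
T=Cam("top");S=Cam("scene")
def fitc(pts,rad,z):
    P=np.array([T.ray(u,v,z)[:2] for u,v in pts]); c=P.mean(0)
    from scipy.optimize import least_squares as L
    s=L(lambda c:np.linalg.norm(P-c,axis=1)-rad,c); print(s.x,s.fun*1e3); return s.x
print("press");p=fitc([(233.8,243),(288.8,243),(262,214.5),(261.5,270.2)],.070,.062)
print("spindle",T.ray(261.1,241.1,.0925))
print("spin from scene? proj", S.proj([*p,.0925]))
# cap in top (circle) px extents: left 87,right 220,top 233,bottom 375
print("jar");j=fitc([(87/7+224.5,248),(220/7+224.5,247),(246.4,233/7+204.5),(246.4,375/7+204.5)],.023,.10+.052)
print("scene cap top centre",S.ray(57/8+0,0,.1)[:0],S.ray(295/8+254.5,106/8+199.5,.158))
print("reamer");m=fitc([(365.1,249),(388.9,249),(377,260.1)],.032,.003)
print("tray corners z=.031",[T.ray(u,v,.031)[:2].round(3) for u,v in [(107,230),(205,228),(206,290),(105,294)]])
print("oj",T.ray(407/6+99.5,265/6+219.5,.105))
T.crop(225,205,300,285,7,"t_press2",circ(p,.07,.062)+circ(j,.023,.158)+circ(p,.064,.062))
T.crop(340,210,415,280,7,"t_ream2",circ(m,.032,.004))
S.crop(255,200,330,265,8,"s_press2",circ(p,.07,.062)+circ(j,.023,.158)+circ(j,.023,.052))
S.crop(320,165,370,205,12,"s_ream2",circ(m,.032,.004)+[(*m,.07)])
E
cat > v.sh <<'E'
E
python3 -c "
import cv2,numpy as np
a=[cv2.imread('pics/%s.png'%n) for n in ['t_press2','t_ream2']]
h=max(x.shape[0] for x in a)
a=[cv2.copyMakeBorder(x,0,h-x.shape[0],0,0,0) for x in a]
cv2.imwrite('pics/m1.png',cv2.resize(np.hstack(a),None,fx=.76,fy=.76))"
```

```text
press
[0.54044127 0.01145422] [-0.53039466 -0.54610632  0.51613185  0.5549666 ]
spindle [0.53956704 0.01118469 0.0925    ]
spin from scene? proj [289.12699007 221.11403441]
jar
[0.51847907 0.04352024] [-1.1282826  -1.12875599  0.38436614  0.28806244]
scene cap top centre [] [0.51785151 0.04126338 0.158     ]
reamer
[ 0.52246348 -0.29579909] [ 0.05907875  0.05871967 -0.00894543]
tray corners z=.031 [array([0.585, 0.412]), array([0.584, 0.159]), array([0.425, 0.155]), array([0.422, 0.41 ])]
oj [0.48974481 0.23581587 0.105     ]
```

View pics/m1.png

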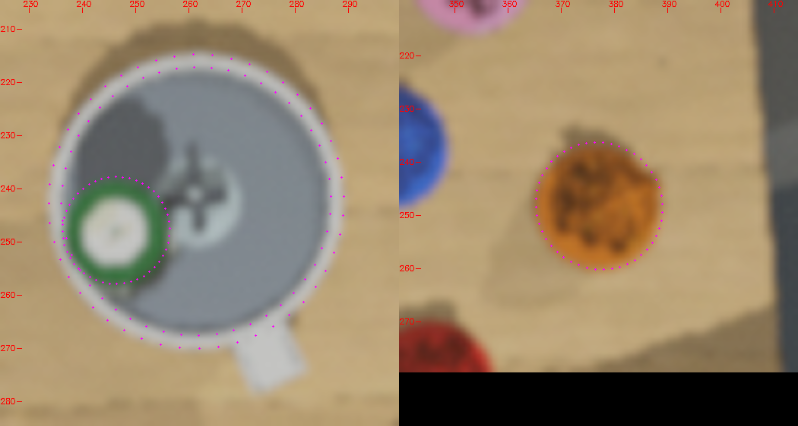

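View pics/s_press2.png

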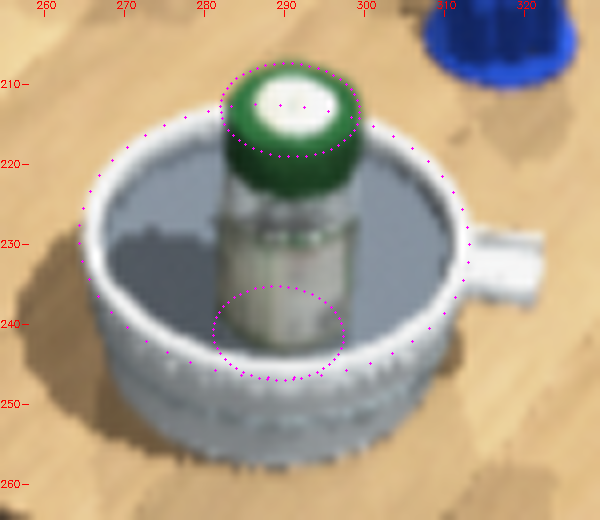

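View pics/s_ream2.png

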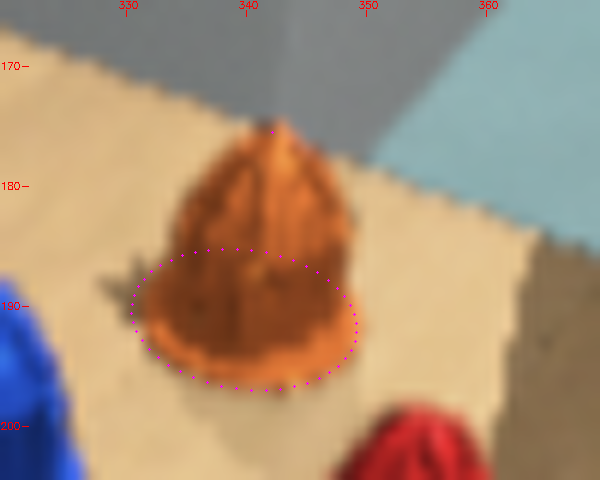

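```bash
python3 - <<'E'
from h import *
s=readout.read_state(); R=Ro.from_quat(s["eef_rot"]).as_matrix(); print(R.round(4)); a=R[:,0]; print(np.degrees(np.arctan2(a[1],a[0])))
E
```

```text
[[ 3.03e-01 -2.00e-04  9.53e-01]
 [-9.53e-01  4.00e-04  3.03e-01]
 [-4.00e-04 -1.00e+00 -0.00e+00]]
-72.36457567476225
```

```bash
cat >> h.py <<'E'
def plan(tgt,yaw,n,pos=None,tilt=True,s=None):
    """rows: constant world velocity + constant yaw rate, tool axes; printed in round numbers, grouped by 12"""
    s=s or readout.read_state(); p=np.array(s["ee_pos"] if pos is None else pos); R=Ro.from_quat(s["eef_rot"])
    x=R.as_matrix()[:,0]; y0=np.arctan2(x[1],x[0])
    G=lambda a:Ro.from_euler('z',a)*Ro.from_matrix(np.array([[1,0,0],[0,0,1],[0,-1,0.]]).T.T)
    G=lambda a:Ro.from_euler('z',a)*Ro.from_matrix(np.column_stack([[1,0,0],[0,0,-1],[0,1,0]]))
    dy=(np.radians(yaw)-y0+np.pi)%(2*np.pi)-np.pi
    rows=[]
    cur=R
    for i in range(n):
        d=cur.inv().apply((np.array(tgt)-p)/(n-i)).round(4)
        t=((cur.inv()*G(y0+dy*(i+1)/n)).as_rotvec(degrees=True)).round(2)
        p=p+cur.apply(d); cur=cur*Ro.from_rotvec(t,degrees=True)
        rows.append([*map(float,d),*map(float,t)])
    for k in range(0,n,12): print(str(rows[k:k+12]).replace(' ',''))
    print("end",p,np.abs(np.array(rows)).max(0))
def st():
    s=readout.read_state(); x=Ro.from_quat(s["eef_rot"]).as_matrix()[:,0]
    print(s["time"],s["ee_pos"].round(4),"yaw",np.degrees(np.arctan2(x[1],x[0])).round(2),"F",s["ft_force"].round(2),"w",round(s["width"],4),s["joint_positions"].round(2))
E
python3 -c "
from h import *
plan((.5185,.0425,.25),0,24)"
```

```text
[[-0.0212,-0.0011,0.0211,0.0,-3.02,-0.02],[-0.02,-0.0012,0.0222,0.0,-3.01,-0.0],[-0.0188,-0.0012,0.0232,0.0,-3.02,-0.0],[-0.0176,-0.0012,0.0242,0.0,-3.01,-0.0],[-0.0163,-0.0011,0.0251,0.0,-3.02,-0.0],[-0.015,-0.0012,0.0259,0.0,-3.01,-0.0],[-0.0136,-0.0011,0.0267,0.0,-3.02,-0.0],[-0.0121,-0.0012,0.0273,0.0,-3.01,-0.0],[-0.0107,-0.0011,0.0279,0.0,-3.02,-0.0],[-0.0092,-0.0012,0.0285,0.0,-3.01,-0.0],[-0.0077,-0.0011,0.0289,-0.0,-3.02,-0.0],[-0.0062,-0.0012,0.0293,-0.0,-3.01,-0.0]]
[[-0.0046,-0.0011,0.0296,-0.0,-3.02,-0.0],[-0.0031,-0.0012,0.0298,-0.0,-3.01,-0.0],[-0.0015,-0.0011,0.0299,-0.0,-3.02,-0.0],[0.0001,-0.0012,0.0299,-0.0,-3.01,-0.0],[0.0017,-0.0011,0.0299,-0.0,-3.02,-0.0],[0.0032,-0.0012,0.0297,-0.0,-3.01,-0.0],[0.0048,-0.0011,0.0295,-0.0,-3.02,-0.0],[0.0063,-0.0012,0.0292,-0.0,-3.01,-0.0],[0.0079,-0.0011,0.0289,-0.0,-3.02,-0.0],[0.0093,-0.0012,0.0284,-0.0,-3.01,-0.0],[0.0109,-0.0011,0.0279,-0.0,-3.02,-0.0],[0.0123,-0.0012,0.0272,-0.0,-3.01,-0.0]]
end [0.51853903 0.04245064 0.25003581] [2.12e-02 1.20e-03 2.99e-02 0.00e+00 3.02e+00 2.00e-02]
```

arm_command([
  [[-0.021,-0.001,0.021,0,-3,0],[-0.02,-0.001,0.022,0,-3,0],[-0.019,-0.001,0.023,0,-3,0],[-0.018,-0.001,0.024,0,-3,0],[-0.016,-0.001,0.025,0,-3,0],[-0.015,-0.001,0.026,0,-3,0],[-0.014,-0.001,0.027,0,-3,0],[-0.012,-0.001,0.027,0,-3,0],[-0.011,-0.001,0.028,0,-3,0],[-0.009,-0.001,0.028,0,-3,0],[-0.008,-0.001,0.029,0,-3,0],[-0.006,-0.001,0.029,0,-3,0]],
], hand=1)

```text
time: 1.3
ee_pos: [0.3534, -0.2757, 0.2347]
eef_rot: [0.672, -0.22, 0.22, -0.672]
ft_force: [0.4, -0.7, 0.5]
width: 0.087
```

arm_command([
  [[-0.005,-0.001,0.03,0,-3,0],[-0.003,-0.001,0.03,0,-3,0],[-0.002,-0.001,0.03,0,-3,0],[0,-0.001,0.03,0,-3,0],[0.002,-0.001,0.03,0,-3,0],[0.003,-0.001,0.03,0,-3,0],[0.005,-0.001,0.03,0,-3,0],[0.006,-0.001,0.029,0,-3,0],[0.008,-0.001,0.029,0,-3,0],[0.009,-0.001,0.028,0,-3,0],[0.011,-0.001,0.028,0,-3,0],[0.012,-0.001,0.027,0,-3,0]],
])

```text
time: 2.3
ee_pos: [0.5192, 0.0438, 0.2468]
eef_rot: [0.707, -0.001, 0.002, -0.707]
ft_force: [-0.3, -0.3, 0.1]
width: 0.0871
```

```bash
python3 -c "
from h import *
st()
S=Cam('scene');cv2.imwrite('pics/s1.png',S.im)
T=Cam('top');cv2.imwrite('pics/t1.png',T.im)
st()
plan((.5185,.0425,.118),0,10)"
```

```text
2.3 [0.5192 0.0438 0.2468] yaw -0.23 F [-0.34 -0.28  0.13] w 0.0871 [ 0.53  0.16 -0.77  1.66  0.11  1.36 -0.26]
2.4 [0.5195 0.0475 0.2467] yaw 0.11 F [0.04 0.28 0.17] w 0.0868 [ 0.53  0.16 -0.78  1.66  0.11  1.36 -0.26]
[[-0.0001,0.0129,-0.0005,-0.15,0.01,0.04],[-0.0001,0.0129,-0.0005,0.0,0.01,0.0],[-0.0001,0.0129,-0.0005,0.0,0.01,0.0],[-0.0001,0.0129,-0.0005,0.0,0.01,0.0],[-0.0001,0.0129,-0.0005,0.0,0.02,0.0],[-0.0001,0.0128,-0.0005,0.0,0.01,0.0],[-0.0001,0.0129,-0.0005,0.0,0.01,0.0],[-0.0001,0.0128,-0.0005,0.0,0.01,0.0],[-0.0001,0.0129,-0.0005,0.0,0.01,0.0],[-0.0001,0.0128,-0.0005,0.0,0.01,0.0]]
end [0.51848632 0.04254496 0.11801872] [1.00e-04 1.29e-02 5.00e-04 1.50e-01 2.00e-02 4.00e-02]
```

View pics/s1.png

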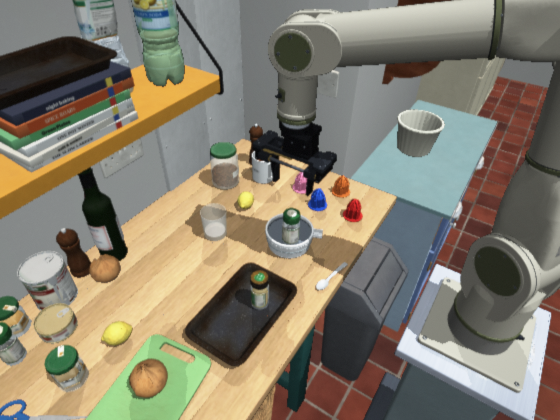

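```bash
python3 -c "
from h import *
S=Cam('scene');print(S.proj([.5195,.0475,.2467]),S.proj([.5195-.045,.0475,.2467]))
T=Cam('top');print(T.proj([.5195,.0475,.2467]));cv2.imwrite('pics/t1.png',T.im)"
```

```text
[290.9429149  187.50913008] [306.57980455 193.94901422]
[241.58988324 243.47099146]
```

View pics/t1.png

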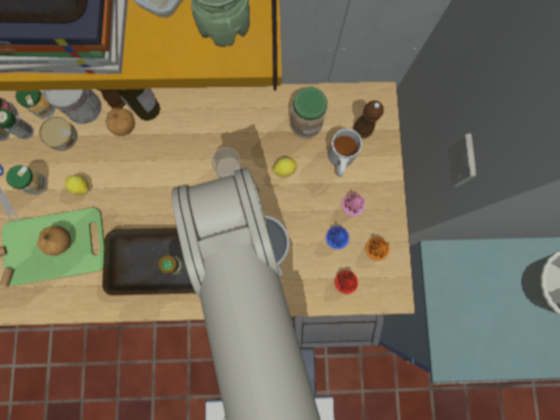

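```bash
python3 -c "
from h import *
S=Cam('scene');P=np.array([.5195,.0425,.2467]);s=readout.read_state();P=s['ee_pos'];st()
S.crop(230,100,350,230,5,'s1c',[P,P+[.0435,0,0],P-[.0435,0,0],P+[0,0,.07]])"
```

```text
2.55 [0.5185 0.042  0.2463] yaw -0.41 F [-0.88  0.04 -1.54] w 0.0872 [ 0.54  0.16 -0.77  1.67  0.11  1.36 -0.26]
```

View pics/s1c.png

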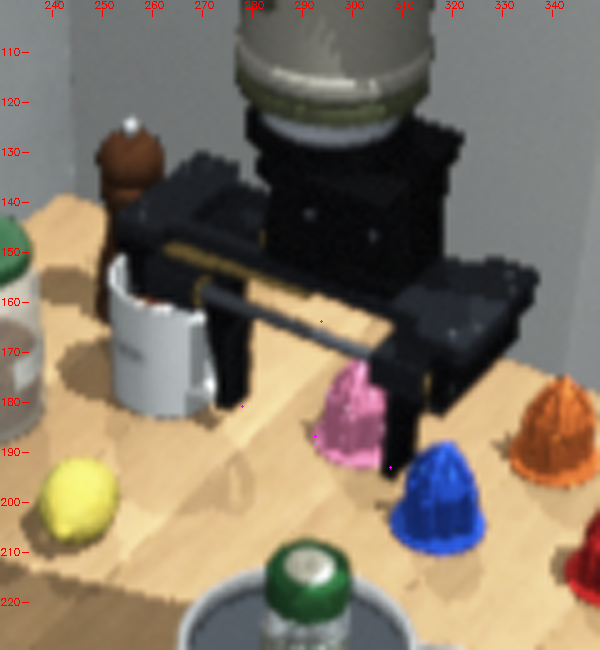

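arm_command([
  [[0,0.013,0,0,0,0],[0,0.013,0,0,0,0],[0,0.013,0,0,0,0],[0,0.013,0,0,0,0],[0,0.013,0,0,0,0],[0,0.013,0,0,0,0],[0,0.013,0,0,0,0],[0,0.013,0,0,0,0],[0,0.013,0,0,0,0],[0,0.012,0,0,0,0],[0,0,0,0,0,0]],
])

```text
time: 3.47
ee_pos: [0.5172, 0.0417, 0.1151]
eef_rot: [0.707, -0.004, 0.001, -0.707]
ft_force: [-0.3, 0.1, -0.8]
width: 0.0869
```

```bash
python3 -c "
from h import *
st()
S=Cam('scene');P=readout.read_state()['ee_pos'];st()
S.crop(240,150,340,260,6,'s2c',[P])"
```

```text
3.4667 [0.5172 0.0417 0.1151] yaw -0.41 F [-0.33  0.1  -0.82] w 0.0869 [ 0.5   0.28 -0.75  1.84  0.21  1.11 -0.34]
3.5167 [0.5178 0.0422 0.1164] yaw -0.38 F [ 0.25 -0.06  0.33] w 0.0865 [ 0.5   0.28 -0.75  1.83  0.21  1.11 -0.34]
```

View pics/s2c.png

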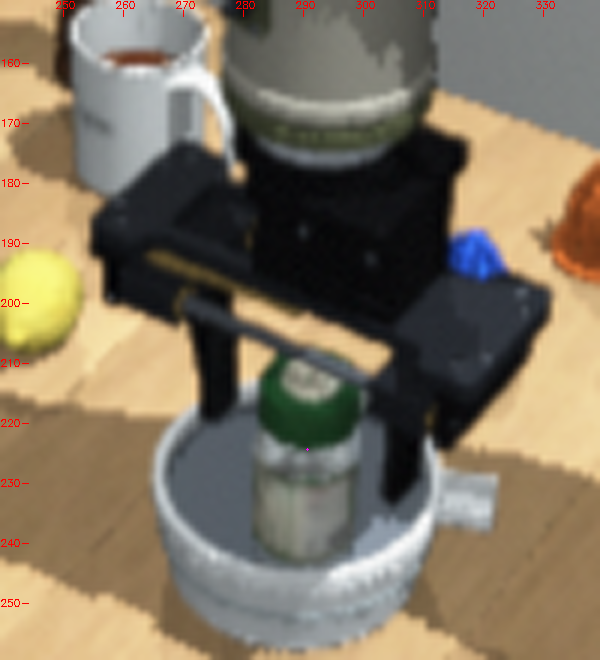

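arm_command([
  [[0,0,0,0,0,0],[0,0,0,0,0,0],[0,0,0,0,0,0],[0,0,0,0,0,0],[0,0,0,0,0,0],[0,0,0,0,0,0],[0,0,0,0,0,0],[0,0,0,0,0,0]],
], hand=0, grip_force=20)

```text
time: 4.18
ee_pos: [0.5186, 0.0425, 0.1176]
eef_rot: [0.707, -0.002, 0.002, -0.707]
ft_force: [-1.0, -0.7, 0.6]
width: 0.0455
```

arm_command([
  [[0,-0.01,0,0,0,0],[0,-0.01,0,0,0,0],[0,-0.01,0,0,0,0],[0,-0.01,0,0,0,0],[0,-0.01,0,0,0,0],[0,-0.01,0,0,0,0],[0,-0.01,0,0,0,0],[0,-0.01,0,0,0,0],[0,-0.01,0,0,0,0],[0,-0.01,0,0,0,0]],
])

```text
time: 5.02
ee_pos: [0.5186, 0.0425, 0.2186]
eef_rot: [0.707, -0.002, 0.002, -0.707]
ft_force: [-0.4, 0.6, -2.0]
width: 0.0454
```

```bash
python3 -c "
from h import *
S=Cam('scene');P=readout.read_state()['ee_pos'];st()
S.crop(240,120,340,240,6,'s3c',[P])
T=Cam('top'); print('tray cam');T.crop(90,210,215,305,6,'t3')
plan((.508,.335,.24),0,14)"
```

```text
5.0667 [0.5195 0.0427 0.2205] yaw -0.36 F [0.69 0.52 0.76] w 0.0452 [ 0.53  0.17 -0.77  1.71  0.13  1.31 -0.27]
tray cam
[[-0.0009,-0.0015,0.0209,0.01,-0.03,0.15],[-0.0009,-0.0015,0.0209,-0.0,-0.02,-0.0],[-0.0009,-0.0015,0.0209,-0.0,-0.03,-0.0],[-0.0009,-0.0015,0.0209,-0.0,-0.02,-0.0],[-0.0009,-0.0015,0.0209,-0.0,-0.03,-0.0],[-0.0009,-0.0015,0.0209,-0.0,-0.03,-0.0],[-0.0009,-0.0015,0.0209,-0.0,-0.02,-0.0],[-0.0009,-0.0014,0.0208,-0.0,-0.03,-0.0],[-0.0009,-0.0015,0.0209,-0.0,-0.03,-0.0],[-0.0009,-0.0014,0.0209,-0.0,-0.02,-0.0],[-0.0009,-0.0015,0.0208,-0.0,-0.03,-0.0],[-0.0009,-0.0014,0.0209,-0.0,-0.02,-0.0]]
[[-0.0008,-0.0015,0.0208,-0.0,-0.03,-0.0],[-0.0009,-0.0014,0.0209,-0.0,-0.03,-0.0]]
end [0.50796973 0.335043   0.23997707] [0.0009 0.0015 0.0209 0.01   0.03   0.15  ]
```

View pics/s3c.png

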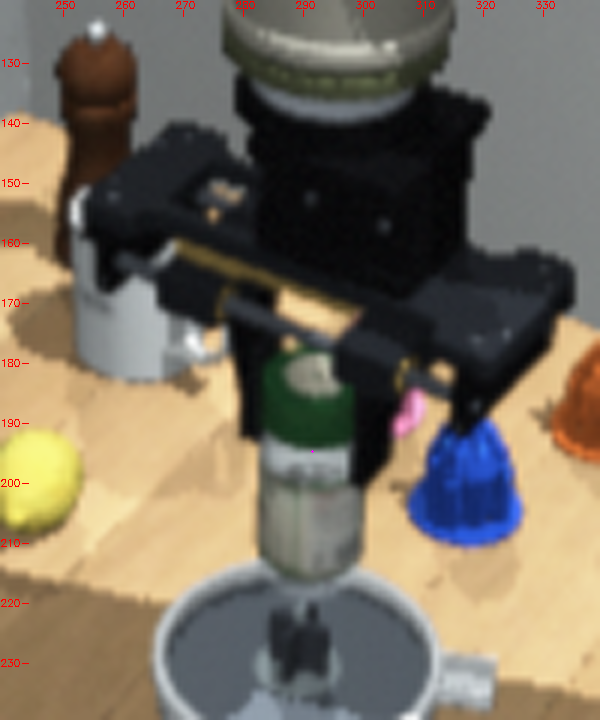

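arm_command([
  [[-0.001,0,0.021,0,0,0],[-0.001,0,0.021,0,0,0],[-0.001,0,0.021,0,0,0],[-0.001,0,0.021,0,0,0],[-0.001,0,0.021,0,0,0],[-0.001,0,0.021,0,0,0],[-0.001,0,0.021,0,0,0],[-0.001,0,0.021,0,0,0],[-0.001,0,0.021,0,0,0],[-0.001,0,0.021,0,0,0],[-0.001,0,0.021,0,0,0],[-0.001,0,0.021,0,0,0]],
])

```text
time: 6.12
ee_pos: [0.508, 0.2954, 0.2169]
eef_rot: [0.707, -0.003, 0.002, -0.707]
ft_force: [0.5, -0.2, -1.1]
width: 0.0454
```

arm_command([
  [[-0.001,0,0.021,0,0,0],[0,0,0.021,0,0,0],[0,0.02,0,0,0,0],[0,0.02,0,0,0,0],[0,0.02,0,0,0,0],[0,0.02,0,0,0,0],[0,0.02,0,0,0,0],[0,0.015,0,0,0,0],[0,0.01,0,0,0,0],[0,0,0,0,0,0]],
])

```text
time: 6.95
ee_pos: [0.5065, 0.3356, 0.09]
eef_rot: [0.708, -0.003, 0.001, -0.706]
ft_force: [-0.5, 0.3, -2.4]
width: 0.0451
```

```bash
python3 -c "
from h import *
S=Cam('scene');st();P=readout.read_state()['ee_pos']
S.crop(180,200,310,370,4,'s4c',[P]);S.crop(180,200,310,370,4,'s4c',circ((P[0],P[1]),.023,.004))
T=Cam('top'); T.crop(90,210,215,305,6,'t4');st()"
```

```text
7.0 [0.507  0.3362 0.0916] yaw -0.36 F [ 0.59  0.53 -1.07] w 0.0454 [-0.03  0.54 -0.82  1.62  0.42  1.17 -0.95]
7.05 [0.5075 0.3367 0.0927] yaw -0.36 F [-1.16  0.67 -0.19] w 0.0448 [-0.03  0.53 -0.82  1.62  0.42  1.17 -0.95]
```

View pics/s4c.png

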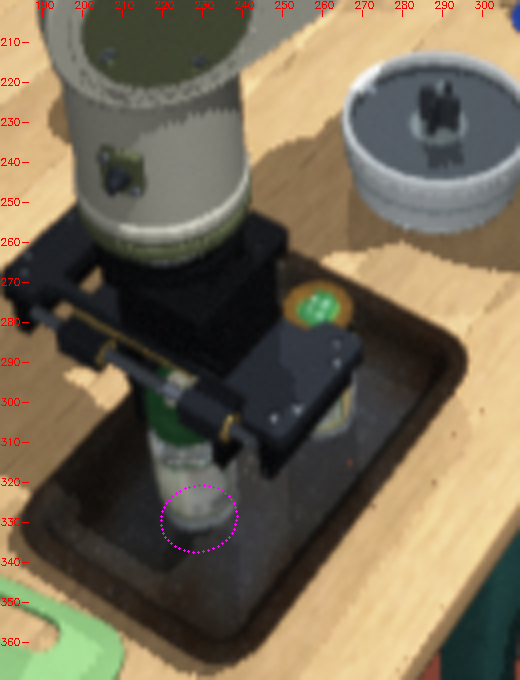

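arm_command([
  [[0,0.006,0,0,0,0],[0,0.006,0,0,0,0],[0,0.004,0,0,0,0],[0,0.002,0,0,0,0],[0,0.001,0,0,0,0],[0,0,0,0,0,0]],
])

```text
time: 7.55
ee_pos: [0.5075, 0.3365, 0.0733]
eef_rot: [0.707, -0.002, 0.002, -0.707]
ft_force: [0.1, -0.6, -1.2]
width: 0.0454
```

arm_command([
  [[0,0.001,0,0,0,0],[0,0.001,0,0,0,0],[0,0,0,0,0,0]],
])

```text
time: 7.8
ee_pos: [0.5075, 0.3365, 0.0714]
eef_rot: [0.707, -0.002, 0.002, -0.707]
ft_force: [0.1, 0.1, -1.3]
width: 0.0453
```

arm_command([
  [[0,0.001,0,0,0,0],[0,0,0,0,0,0]],
])

```text
time: 7.97
ee_pos: [0.5075, 0.3365, 0.0704]
eef_rot: [0.707, -0.002, 0.002, -0.707]
ft_force: [0.4, -0.3, -1.2]
width: 0.0455
```

arm_command([
  [[0,0.001,0,0,0,0],[0,0,0,0,0,0]],
])

```text
time: 8.13
ee_pos: [0.5076, 0.3367, 0.0696]
eef_rot: [-0.707, 0.002, -0.002, 0.707]
ft_force: [0.2, -0.5, -0.3]
width: 0.0453
```

arm_command([
  [[0,0.001,0,0,0,0],[0,0,0,0,0,0]],
])

```text
time: 8.3
ee_pos: [0.5076, 0.3371, 0.0695]
eef_rot: [-0.707, 0.002, -0.002, 0.707]
ft_force: [-1.8, -1.5, 7.3]
width: 0.0454
```

arm_command([
  [[0,-0.001,0,0,0,0],[0,0,0,0,0,0]],
])

```text
time: 8.47
ee_pos: [0.5076, 0.3366, 0.0696]
eef_rot: [0.707, -0.002, 0.002, -0.707]
ft_force: [-0.1, 0.1, -1.3]
width: 0.0453
```

arm_command([
  [[0,0,0,0,0,0],[0,0,0,0,0,0],[0,0,0,0,0,0],[0,0,0,0,0,0],[0,0,0,0,0,0],[0,0,0,0,0,0]],
], hand=1)

```text
time: 8.97
ee_pos: [0.5075, 0.3366, 0.0695]
eef_rot: [0.707, -0.002, 0.002, -0.707]
ft_force: [0.4, 1.1, 0.0]
width: 0.0778
```

arm_command([
  [[0,-0.01,0,0,0,0],[0,-0.02,0,0,0,0],[0,-0.02,0,0,0,0],[0,-0.02,0,0,0,0],[0,-0.02,0,0,0,0],[0,-0.02,0,0,0,0],[0,-0.02,0,0,0,0],[0,-0.02,0,0,0,0],[0,-0.02,0,0,0,0]],
])

```text
time: 9.72
ee_pos: [0.5073, 0.3366, 0.2414]
eef_rot: [-0.707, 0.002, -0.002, 0.707]
ft_force: [1.2, 0.3, -0.2]
width: 0.0871
```

```bash
python3 -c "
from h import *
S=Cam('scene');st()
S.crop(180,200,330,370,4,'s5c')
T=Cam('top'); cv2.imwrite('pics/t5.png',T.im)
T.crop(235,205,290,275,11,'t5p')
plan((.52,-.28,.24),0,24)"
```

```text
9.7667 [0.5082 0.3378 0.2456] yaw -0.35 F [-0.19  1.05  2.95] w 0.0867 [-0.    0.41 -0.88  1.44  0.32  1.43 -0.88]
[[0.0006,0.0001,-0.0257,-0.17,-0.01,0.26],[0.0006,0.0002,-0.0257,-0.0,-0.02,0.0],[0.0006,0.0002,-0.0257,-0.0,-0.01,0.0],[0.0006,0.0002,-0.0257,-0.0,-0.02,0.0],[0.0006,0.0002,-0.0258,-0.0,-0.01,0.0],[0.0006,0.0001,-0.0257,-0.0,-0.02,0.0],[0.0006,0.0002,-0.0258,-0.0,-0.01,0.0],[0.0006,0.0001,-0.0257,-0.0,-0.02,0.0],[0.0006,0.0002,-0.0258,-0.0,-0.01,0.0],[0.0006,0.0001,-0.0257,-0.0,-0.01,0.0],[0.0006,0.0002,-0.0258,-0.0,-0.02,0.0],[0.0006,0.0001,-0.0257,-0.0,-0.01,0.0]]
[[0.0006,0.0002,-0.0258,-0.0,-0.02,0.0],[0.0006,0.0001,-0.0257,-0.0,-0.01,0.0],[0.0006,0.0002,-0.0258,-0.0,-0.02,0.0],[0.0005,0.0001,-0.0257,-0.0,-0.01,0.0],[0.0005,0.0002,-0.0258,-0.0,-0.02,0.0],[0.0005,0.0001,-0.0257,-0.0,-0.01,0.0],[0.0006,0.0002,-0.0258,-0.0,-0.02,0.0],[0.0005,0.0001,-0.0257,-0.0,-0.01,0.0],[0.0005,0.0002,-0.0258,-0.0,-0.01,0.0],[0.0005,0.0001,-0.0257,-0.0,-0.02,0.0],[0.0006,0.0002,-0.0258,-0.0,-0.01,0.0],[0.0005,0.0001,-0.0257,-0.0,-0.02,0.0]]
end [ 0.51999879 -0.27996779  0.24001656] [6.00e-04 2.00e-04 2.58e-02 1.70e-01 2.00e-02 2.60e-01]
```

View pics/s5c.png

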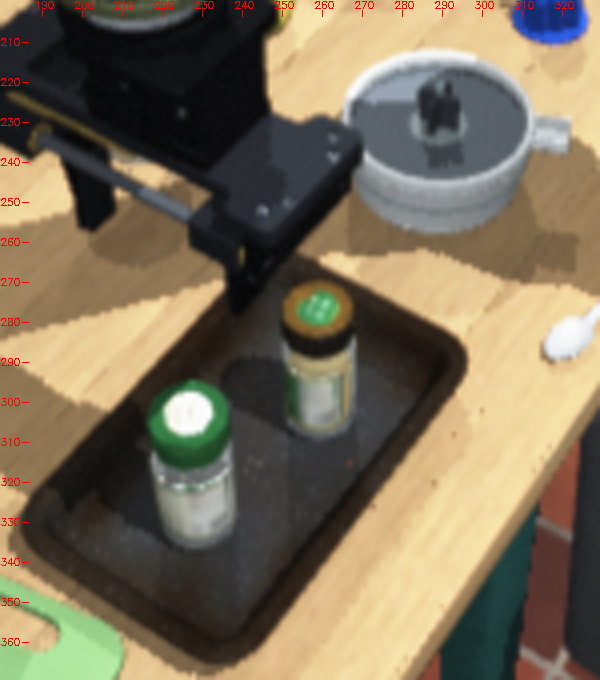

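View pics/t5p.png

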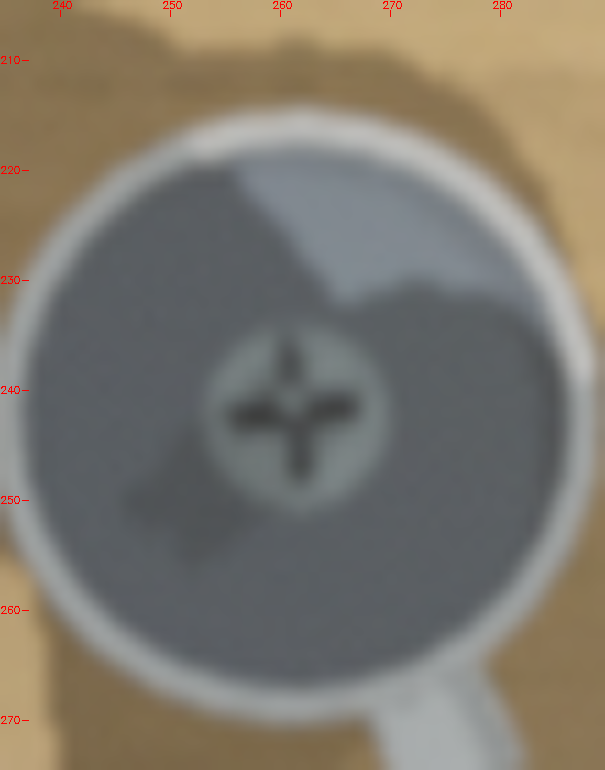

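```bash
python3 -c "
from h import *
T=Cam('top')
f=lambda x,y:T.ray(x/11+234.5,y/11+204.5,.0845)
L,Rr,U,D=f(228,417),f(358,405),f(289,340),f(302,480)
for a,b in((L,Rr),(D,U)):
  d=b-a;print(np.degrees(np.arctan2(d[1],d[0])),np.hypot(*d[:2]),((a+b)/2).round(4))
print('pin',T.ray(291/11+234.5,408/11+204.5,.0925))
def cross(c,yaw):
  o=[]
  for k in range(4):
    a=np.radians(yaw+90*k);u=np.array([np.cos(a),np.sin(a)]);w=np.array([-u[1],u[0]])
    for r_,s in [(.015,-.0025),(.015,0),(.015,.0025),(.01,.0025),(.01,-.0025),(.005,.0025)]: o.append((*(c+u*r_+w*s),.0845))
  return o
c=((L+Rr+U+D)/4)[:2]
for y in (0,3,6): T.crop(245,228,278,256,18,'x%d'%y,cross(c,y))
S=Cam('scene');S.crop(270,205,310,245,14,'sx',cross(c,3)+[(*c,.0925)])
a=[cv2.imread('pics/x%d.png'%y) for y in (0,3,6)]
cv2.imwrite('pics/xx.png',cv2.resize(np.vstack(a),None,fx=.39,fy=.39))
cv2.imwrite('pics/xx.png',np.hstack([cv2.resize(i,(395,335)) for i in a[:2]]))
"
```

```text
-86.13605383686249 0.029307550044522124 [0.5385 0.0113 0.0845]
4.225818142022167 0.03169849588342521 [0.5388 0.0108 0.0845]
pin [0.53836854 0.01156338 0.0925    ]
```

View pics/xx.png

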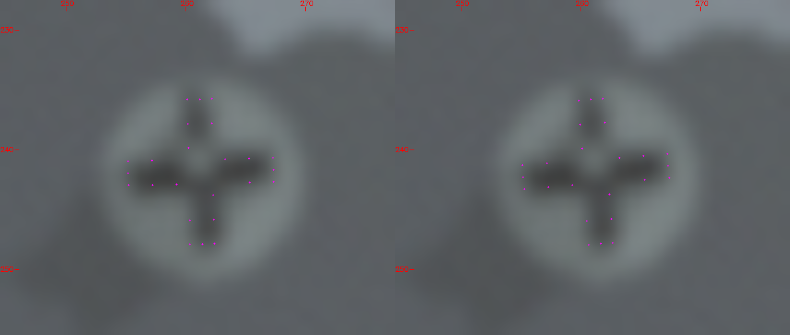

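View pics/x6.png

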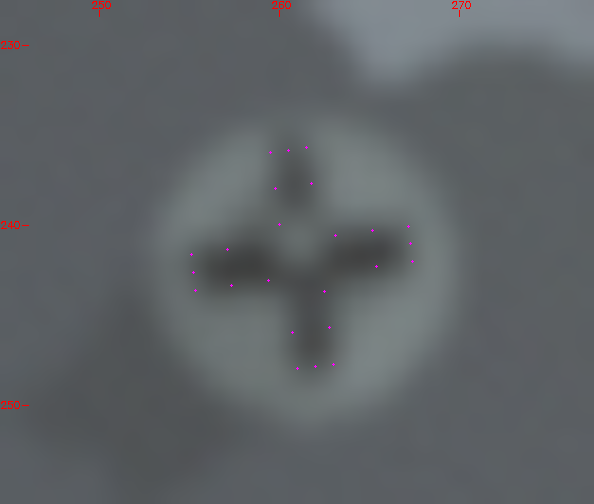

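View pics/sx.png

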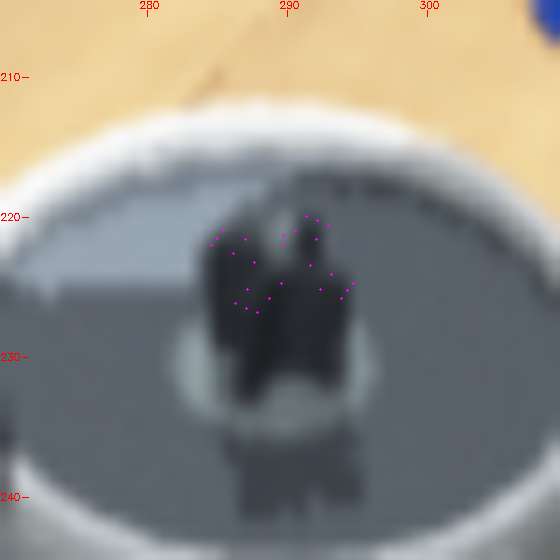

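```bash
python3 -c "
from h import *
T=Cam('top');S=Cam('scene')
c=np.array([.5225,-.2958])
def ribs(c,yaw):
  o=[]
  for k in range(4):
    a=np.radians(yaw+90*k);u=np.array([np.cos(a),np.sin(a)]);w=np.array([-u[1],u[0]])
    for z in (.036,.02,.006):
      for s in (-.005,.005): o.append((*(c+u*.025+w*s),z))
  return o
c=np.array([.5235,-.294])
g=np.array([[1,1],[1,1]])
T.crop(360,230,394,266,16,'r_t');S.crop(325,168,355,202,18,'r_s')
cv2.imwrite('pics/rr.png',np.hstack([cv2.resize(cv2.imread('pics/r_t.png'),(390,413)),cv2.resize(cv2.imread('pics/r_s.png'),(390,442))[:413]]))
a=[]
for y in (0,22,45,67): 
  S.crop(325,168,355,202,13,'r_s%d'%y,ribs(c,y)+circ(c,.032,.004));a.append(cv2.imread('pics/r_s%d.png'%y))
cv2.imwrite('pics/rr2.png',cv2.resize(np.vstack([np.hstack(a[:2]),np.hstack(a[2:])]),None,fx=.68,fy=.68))
"
```

```text
(no output)
```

View pics/rr.png

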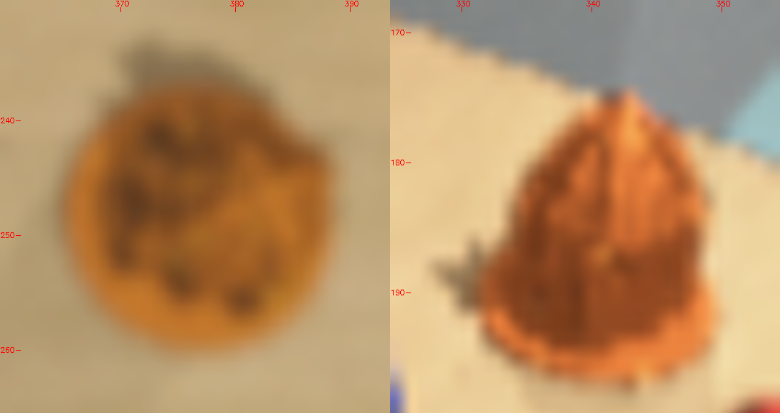

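View pics/rr2.png

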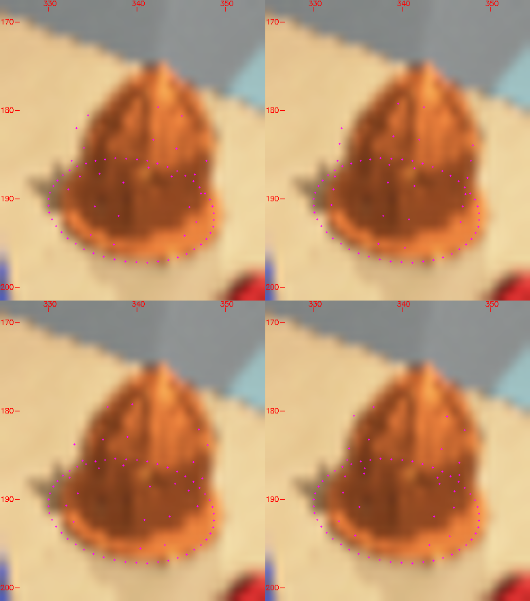

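```bash
cat > rib.py <<'E'
from h import *
T=Cam('top');S=Cam('scene')
def ribs(c,yaw):
  o=[]
  for k in range(4):
    a=np.radians(yaw+90*k);u=np.array([np.cos(a),np.sin(a)]);w=np.array([-u[1],u[0]])
    for s in np.linspace(-.005,.005,5): o.append((*(c+u*.025+w*s),.036))
    for z in np.linspace(.006,.036,6):
      for s in (-.005,.005): o.append((*(c+u*.025+w*s),z))
  return o
for cam,box,c,nm in ((T,(360,228,395,264),(.5225,-.2958),'T'),(S,(323,168,357,202),(.5225,-.294),'S')):
  rows=[]
  im0=cam.im.copy()
  g=cv2.cvtColor(cam.im,cv2.COLOR_BGR2LAB)
  g[...,0]=cv2.createCLAHE(4,(16,12)).apply(g[...,0]); cam.im=cv2.cvtColor(g,cv2.COLOR_LAB2BGR)
  a=[]
  for y in (0,15,30,45,60,75):
    cam.crop(*box,7,'q',ribs(np.array(c),y)); im=cv2.imread('pics/q.png'); cv2.putText(im,str(y),(5,240),0,.5,(255,255,255)); a.append(im)
  cv2.imwrite('pics/rib%s.png'%nm,np.vstack([np.hstack(a[:3]),np.hstack(a[3:])]))
E
python3 rib.py
```

View pics/ribT.png

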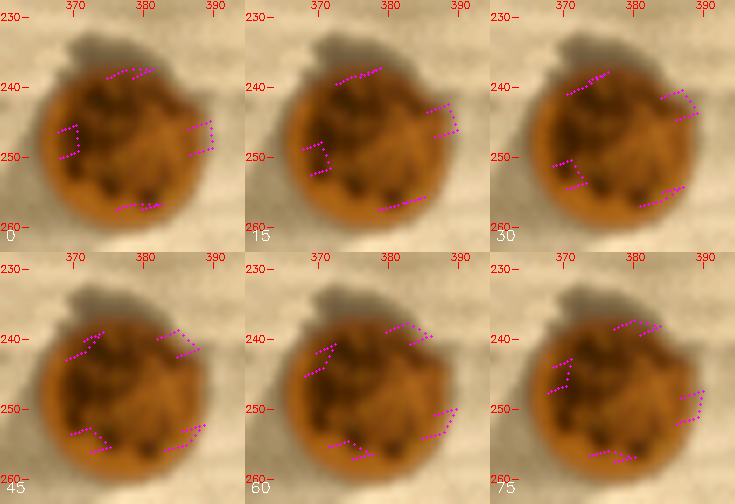

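View pics/ribS.png

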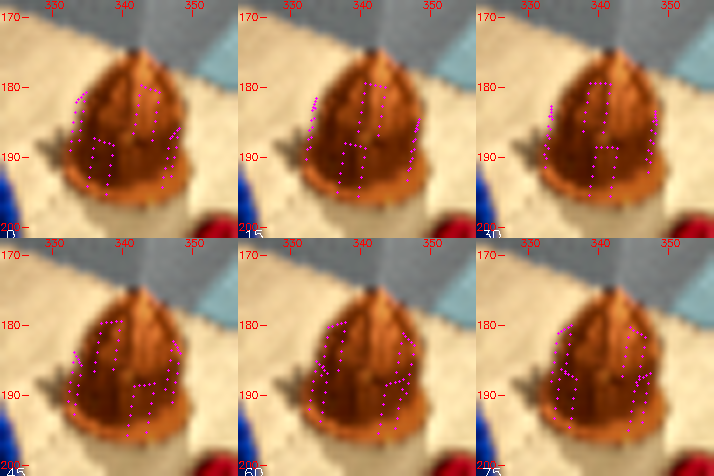

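```bash
python3 -c "
from h import *
st();plan((.5225,-.295,.19),32,24,pos=(.5076,.3366,.245))"
```

```text
10.1167 [0.5072 0.3362 0.2387] yaw -0.36 F [ 0.73  0.23 -0.13] w 0.0868 [-0.    0.42 -0.87  1.45  0.32  1.43 -0.88]
[[0.0008,0.0023,-0.0263,0.05,-1.35,-0.07],[0.0002,0.0023,-0.0263,-0.0,-1.35,0.0],[-0.0005,0.0023,-0.0263,-0.0,-1.35,0.0],[-0.0011,0.0023,-0.0263,-0.0,-1.34,0.0],[-0.0017,0.0023,-0.0263,-0.0,-1.35,0.0],[-0.0023,0.0023,-0.0262,-0.0,-1.35,0.0],[-0.0029,0.0023,-0.0262,-0.0,-1.35,0.0],[-0.0035,0.0023,-0.0261,-0.0,-1.35,0.0],[-0.0042,0.0023,-0.026,-0.0,-1.35,0.0],[-0.0048,0.0023,-0.0259,-0.0,-1.35,0.0],[-0.0054,0.0023,-0.0258,-0.0,-1.34,0.0],[-0.006,0.0023,-0.0256,-0.0,-1.35,0.0]]
[[-0.0066,0.0023,-0.0255,-0.0,-1.35,0.0],[-0.0072,0.0023,-0.0253,-0.0,-1.35,0.0],[-0.0078,0.0023,-0.0252,-0.0,-1.35,0.0],[-0.0083,0.0023,-0.025,-0.0,-1.35,0.0],[-0.0089,0.0023,-0.0248,-0.0,-1.35,0.0],[-0.0095,0.0023,-0.0245,-0.0,-1.34,0.0],[-0.0101,0.0023,-0.0243,-0.0,-1.35,0.0],[-0.0106,0.0023,-0.0241,0.0,-1.35,0.0],[-0.0112,0.0023,-0.0238,0.0,-1.35,0.0],[-0.0118,0.0022,-0.0235,0.0,-1.35,0.0],[-0.0123,0.0023,-0.0232,0.0,-1.35,0.0],[-0.0129,0.0022,-0.023,0.0,-1.34,0.0]]
end [ 0.52253105 -0.29500915  0.19000366] [0.0129 0.0023 0.0263 0.05   1.35   0.07  ]
```

arm_command([
  [[0.001,0.002,-0.026,0,-1.35,0],[0,0.002,-0.026,0,-1.35,0],[-0.001,0.002,-0.026,0,-1.35,0],[-0.001,0.002,-0.026,0,-1.35,0],[-0.002,0.002,-0.026,0,-1.35,0],[-0.002,0.002,-0.026,0,-1.35,0],[-0.003,0.002,-0.026,0,-1.35,0],[-0.004,0.002,-0.026,0,-1.35,0],[-0.004,0.002,-0.026,0,-1.35,0],[-0.005,0.002,-0.026,0,-1.35,0],[-0.005,0.002,-0.026,0,-1.35,0],[-0.006,0.002,-0.026,0,-1.35,0]],
], hand=0.85)

```text
time: 11.12
ee_pos: [0.5139, 0.0207, 0.215]
eef_rot: [-0.7, -0.098, 0.098, 0.7]
ft_force: [0.7, -0.0, 0.6]
width: 0.074
```

arm_command([
  [[-0.007,0.002,-0.026,0,-1.35,0],[-0.007,0.002,-0.025,0,-1.35,0],[-0.008,0.002,-0.025,0,-1.35,0],[-0.008,0.002,-0.025,0,-1.35,0],[-0.009,0.002,-0.025,0,-1.35,0],[-0.01,0.002,-0.025,0,-1.35,0],[-0.01,0.002,-0.024,0,-1.35,0],[-0.011,0.002,-0.024,0,-1.35,0],[-0.011,0.002,-0.024,0,-1.35,0],[-0.012,0.002,-0.023,0,-1.35,0],[-0.012,0.002,-0.023,0,-1.35,0],[-0.013,0.002,-0.023,0,-1.35,0]],
])

```text
time: 12.12
ee_pos: [0.5208, -0.2949, 0.1908]
eef_rot: [-0.679, -0.195, 0.196, 0.68]
ft_force: [0.3, 0.2, 0.9]
width: 0.0739
```

arm_command([
  [[0,0,0,0,0,0],[0,0,0,0,0,0]],
])

```text
time: 12.28
ee_pos: [0.5203, -0.2952, 0.1904]
eef_rot: [-0.679, -0.194, 0.195, 0.68]
ft_force: [-0.3, -0.2, 0.6]
width: 0.0739
```

```bash
python3 -c "
from h import *
st();P=readout.read_state()['ee_pos'];plan((.5225,-.295,.09),32,8)
S=Cam('scene');S.crop(290,110,400,220,5,'s6',[P])"
```

```text
12.2833 [ 0.5203 -0.2952  0.1904] yaw 31.87 F [-0.25 -0.21  0.57] w 0.0739 [ 0.95  0.36 -0.63  1.55  0.22  1.3   0.84]
[[0.0003,0.0125,-0.0001,-0.1,-0.02,-0.03],[0.0002,0.0126,-0.0001,0.0,-0.01,-0.0],[0.0002,0.0125,-0.0001,0.0,-0.02,-0.0],[0.0003,0.0126,-0.0001,0.0,-0.01,-0.0],[0.0002,0.0125,-0.0001,0.0,-0.02,-0.0],[0.0003,0.0126,-0.0002,0.0,-0.02,-0.0],[0.0002,0.0125,-0.0001,0.0,-0.01,-0.0],[0.0003,0.0126,-0.0002,0.0,-0.02,-0.0]]
end [ 0.52253232 -0.29498508  0.08997626] [0.0003 0.0126 0.0002 0.1    0.02   0.03  ]
```

View pics/s6.png

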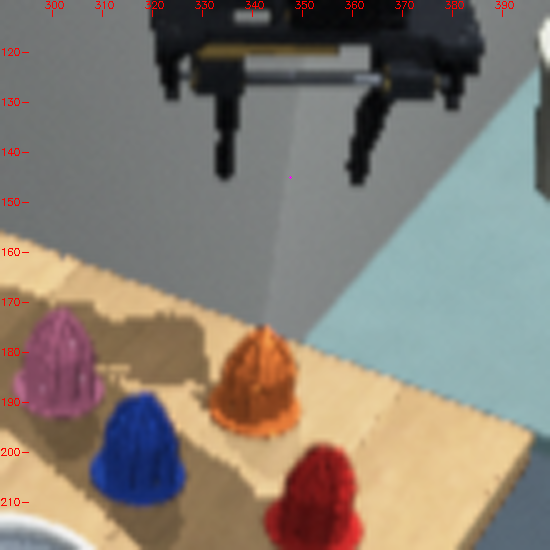

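arm_command([
  [[0.002,0.014,-0.001,0,0,0],[0,0.015,0,0,0,0],[0,0.015,0,0,0,0],[0,0.015,0,0,0,0],[0,0.015,0,0,0,0],[0,0.015,0,0,0,0],[0,0.015,0,0,0,0],[0,0.015,0,0,0,0],[0,0.012,0,0,0,0],[0,0,0,0,0,0]],
])

```text
time: 13.17
ee_pos: [0.5221, -0.2918, 0.0576]
eef_rot: [-0.678, -0.195, 0.197, 0.681]
ft_force: [-0.1, -0.2, -0.2]
width: 0.0736
```

```bash
python3 -c "
from h import *
st();P=readout.read_state()['ee_pos']
S=Cam('scene');S.crop(310,150,380,220,9,'s7',[P])"
```

```text
13.1667 [ 0.5221 -0.2918  0.0576] yaw 32.12 F [-0.08 -0.21 -0.22] w 0.0736 [ 0.91  0.49 -0.6   1.68  0.31  1.07  0.78]
```

View pics/s7.png

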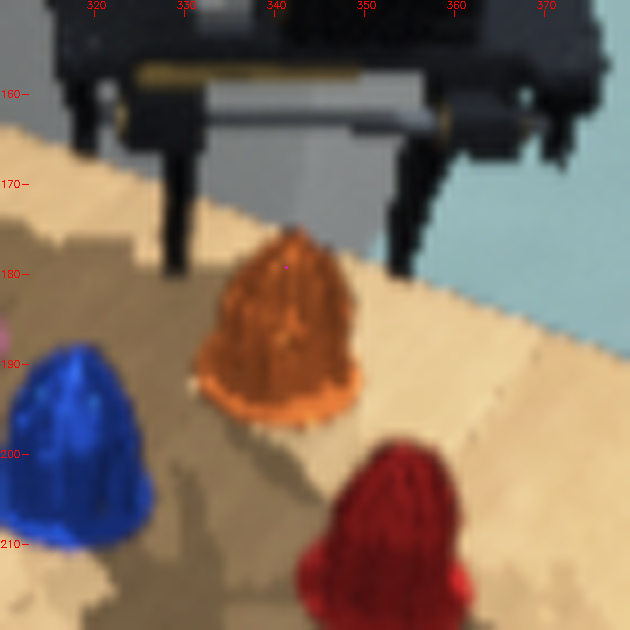

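arm_command([
  [[0,0.01,0,0,0,0],[0,0.01,0,0,0,0],[0,0.01,0,0,0,0],[0,0.01,0,0,0,0],[0,0.006,0,0,0,0],[0,0.002,0,0,0,0],[0,0,0,0,0,0],[0,0,0,0,0,0]],
])

```text
time: 13.88
ee_pos: [0.5236, -0.2937, 0.0128]
eef_rot: [0.68, 0.195, -0.195, -0.68]
ft_force: [-0.8, -0.4, -0.0]
width: 0.0741
```

```bash
python3 -c "
from h import *
st();P=readout.read_state()['ee_pos']
S=Cam('scene');S.crop(310,150,380,220,9,'s8',[P]);st()
T=Cam('top');T.crop(340,190,410,280,7,'t8',[P]);st()"
```

```text
13.8833 [ 0.5236 -0.2937  0.0128] yaw 32.04 F [-0.8  -0.41 -0.02] w 0.0741 [ 0.89  0.55 -0.57  1.71  0.35  0.99  0.75]
13.9333 [ 0.5237 -0.2937  0.013 ] yaw 32.04 F [ 0.35 -0.33 -0.07] w 0.0742 [ 0.89  0.55 -0.58  1.71  0.35  0.99  0.75]
13.9833 [ 0.5238 -0.2938  0.0131] yaw 32.04 F [-0.06  0.16 -0.18] w 0.0739 [ 0.89  0.55 -0.58  1.71  0.35  0.99  0.75]
```

View pics/s8.png

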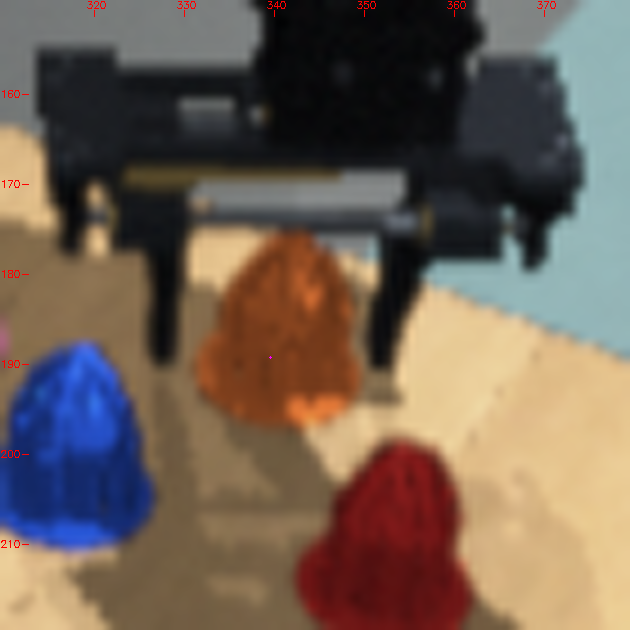

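View pics/t8.png

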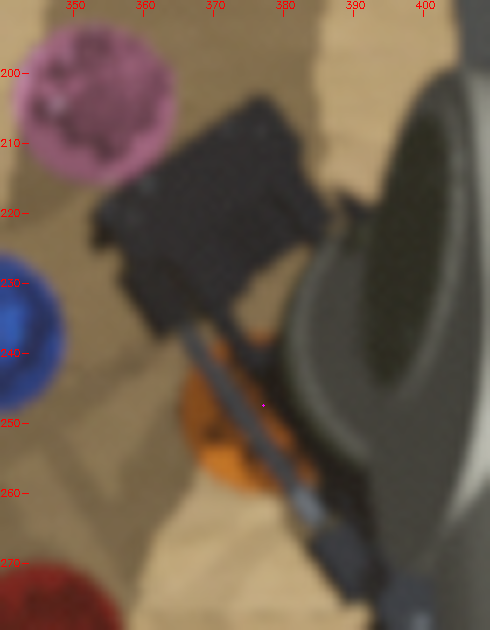

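arm_command([
  [[0,0.002,0,0,0,0],[0,0.001,0,0,0,0],[0,0,0,0,0,0]],
])

```text
time: 14.23
ee_pos: [0.5233, -0.2936, 0.0095]
eef_rot: [0.68, 0.195, -0.195, -0.68]
ft_force: [-0.6, -0.3, -0.3]
width: 0.074
```

arm_command([
  [[0,0,0,0,0,0],[0,0,0,0,0,0],[0,0,0,0,0,0],[0,0,0,0,0,0],[0,0,0,0,0,0],[0,0,0,0,0,0],[0,0,0,0,0,0],[0,0,0,0,0,0]],
], hand=0, grip_force=15)

```text
time: 14.9
ee_pos: [0.5233, -0.2938, 0.0096]
eef_rot: [0.68, 0.195, -0.195, -0.68]
ft_force: [-0.9, -1.1, 1.8]
width: 0.0503
```

arm_command([
  [[0,0,0,0,0,0],[0,0,0,0,0,0],[0,0,0,0,0,0],[0,-0.005,0,0,0,0],[0,-0.005,0,0,0,0],[0,-0.01,0,0,0,0]],
], grip_force=45)

```text
time: 15.4
ee_pos: [0.523, -0.2931, 0.0294]
eef_rot: [-0.679, -0.195, 0.195, 0.68]
ft_force: [-0.1, -0.0, -0.7]
width: 0.0494
```

arm_command([
  [[0,-0.015,0,0,0,0],[0,-0.015,0,0,0,0],[0,-0.015,0,0,0,0],[0,-0.02,0,0,0,0],[0,-0.02,0,0,0,0],[0,-0.02,0,0,0,0],[0,-0.015,0,0,0,0],[0,0,0,0,0,0]],
])

```text
time: 16.07
ee_pos: [0.5253, -0.294, 0.1539]
eef_rot: [0.681, 0.197, -0.194, -0.678]
ft_force: [-0.3, -0.0, -2.0]
width: 0.0494
```

```bash
python3 -c "
from h import *
st();P=readout.read_state()['ee_pos']
S=Cam('scene');S.crop(300,90,400,220,6,'s9',[P,P-[0,0,.01]])
plan((.539,.0112,.16),4.3,14)"
```

```text
16.0667 [ 0.5253 -0.294   0.1539] yaw 32.06 F [-0.33 -0.01 -1.97] w 0.0494 [ 0.94  0.39 -0.63  1.59  0.24  1.23  0.82]
[[0.0124,-0.0006,0.0179,0.2,1.98,0.1],[0.0118,-0.0006,0.0183,-0.0,1.98,0.0],[0.0112,-0.0006,0.0187,-0.0,1.99,0.0],[0.0105,-0.0006,0.0191,-0.0,1.98,0.0],[0.0099,-0.0006,0.0195,-0.0,1.98,0.0],[0.0092,-0.0006,0.0198,-0.0,1.98,0.0],[0.0085,-0.0006,0.0201,-0.0,1.99,0.0],[0.0078,-0.0006,0.0204,-0.0,1.98,0.0],[0.0071,-0.0006,0.0206,-0.0,1.98,0.0],[0.0063,-0.0006,0.0209,-0.01,1.98,0.0],[0.0056,-0.0006,0.0211,0.0,1.98,0.0],[0.0049,-0.0005,0.0213,0.0,1.99,0.0]]
[[0.0041,-0.0006,0.0214,0.0,1.98,0.0],[0.0034,-0.0005,0.0215,0.0,1.98,0.0]]
end [0.53897514 0.01119983 0.15997906] [1.24e-02 6.00e-04 2.15e-02 2.00e-01 1.99e+00 1.00e-01]
```

View pics/s9.png

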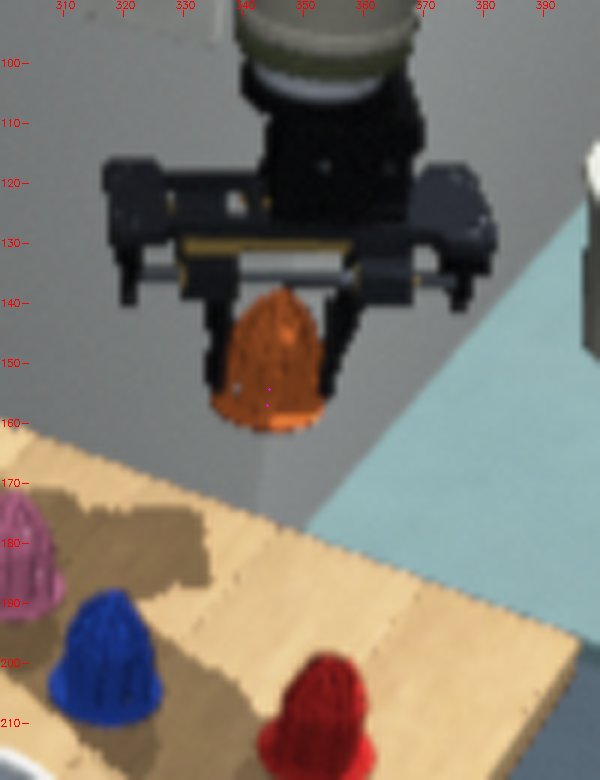

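arm_command([
  [[0.012,0,0.018,0,2,0],[0.012,0,0.018,0,2,0],[0.011,0,0.019,0,2,0],[0.011,0,0.019,0,2,0],[0.01,0,0.019,0,2,0],[0.009,0,0.02,0,2,0],[0.008,0,0.02,0,2,0],[0.008,0,0.02,0,2,0],[0.007,0,0.021,0,2,0],[0.006,0,0.021,0,2,0],[0.006,0,0.021,0,2,0],[0.005,0,0.021,0,2,0]],
])

```text
time: 17.12
ee_pos: [0.5357, -0.0317, 0.1486]
eef_rot: [-0.705, -0.049, 0.049, 0.705]
ft_force: [0.5, 0.5, -1.3]
width: 0.0495
```

arm_command([
  [[0.004,0,0.021,0,2,0],[0.003,0,0.021,0,1.8,0],[0,0,0,0,0,0],[0,0,0,0,0,0]],
])

```text
time: 17.45
ee_pos: [0.5376, 0.011, 0.1488]
eef_rot: [-0.706, -0.027, 0.028, 0.707]
ft_force: [1.0, 0.2, -1.3]
width: 0.0494
```

```bash
python3 -c "
from h import *
st();T=Cam('top');st();S=Cam('scene');st()
P=readout.read_state()['ee_pos']
S.crop(250,140,330,260,6,'s10',circ(P,.032,P[2]-.01)+[(P[0],P[1],.0925)])
T.crop(215,190,310,290,6,'t10',circ(P,.032,P[2]-.01))
plan((.539,.0112,.15),4.3,2)"
```

```text
17.45 [0.5376 0.011  0.1488] yaw 4.41 F [ 0.98  0.18 -1.26] w 0.0494 [ 0.53  0.28 -0.73  1.76  0.2   1.19 -0.18]
17.5 [0.5377 0.0096 0.1488] yaw 4.31 F [-0.19 -0.56 -1.58] w 0.0494 [ 0.53  0.28 -0.73  1.76  0.2   1.19 -0.18]
17.55 [0.5378 0.0088 0.1489] yaw 4.23 F [ 0.24 -0.06 -0.81] w 0.0492 [ 0.53  0.28 -0.73  1.76  0.2   1.19 -0.18]
[[0.0007,-0.0006,0.0012,0.02,-0.04,-0.06],[0.0006,-0.0005,0.0011,-0.0,-0.03,-0.0]]
end [0.53897092 0.01118839 0.14996593] [0.0007 0.0006 0.0012 0.02   0.04   0.06  ]
```

View pics/s10.png

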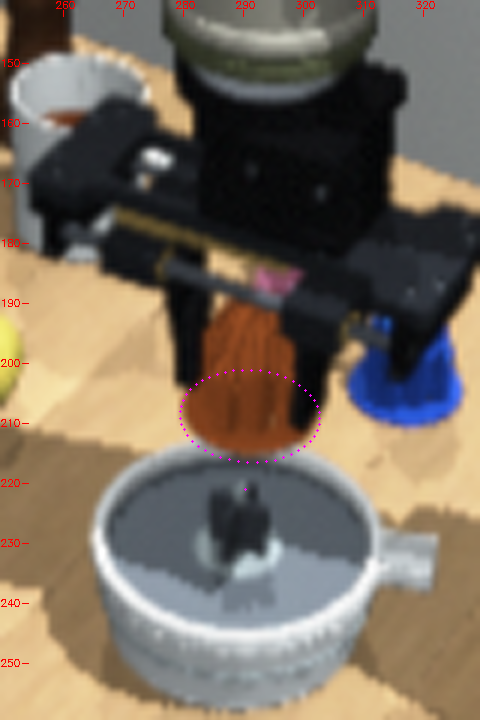

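View pics/t10.png

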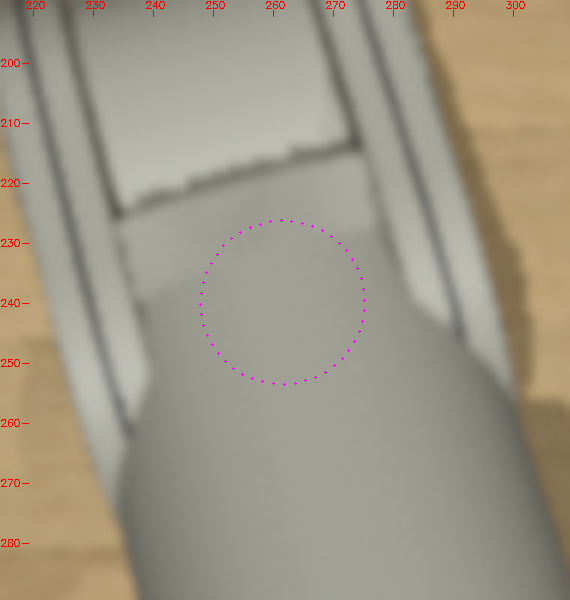

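```bash
python3 -c "
from h import *
st();S=Cam('scene');st()
c=np.array([.5387,.0111]);P=np.array([.5377,.0092,.1489])
o=[]
for k in range(4):
    a=np.radians(4.3+90*k);u=np.array([np.cos(a),np.sin(a)]);w=np.array([-u[1],u[0]])
    for z in (.0825,.06):
      for s in (-.0025,.0025): o.append((*(c+u*.015+w*s),z))
o+=[(*c,.0925)]+circ(c,.064,.062,90)+circ(c,.07,.062,90)
S.crop(262,195,322,250,13,'s11',circ(P,.032,P[2]-.01)+circ(P,.032,P[2]-.006)+o)"
```

```text
17.55 [0.5378 0.0088 0.1489] yaw 4.23 F [ 0.24 -0.06 -0.81] w 0.0492 [ 0.53  0.28 -0.73  1.76  0.2   1.19 -0.18]
17.6 [0.538  0.0085 0.149 ] yaw 4.18 F [-1.24 -0.63 -1.29] w 0.0493 [ 0.53  0.28 -0.73  1.76  0.2   1.19 -0.18]
```

View pics/s11.png

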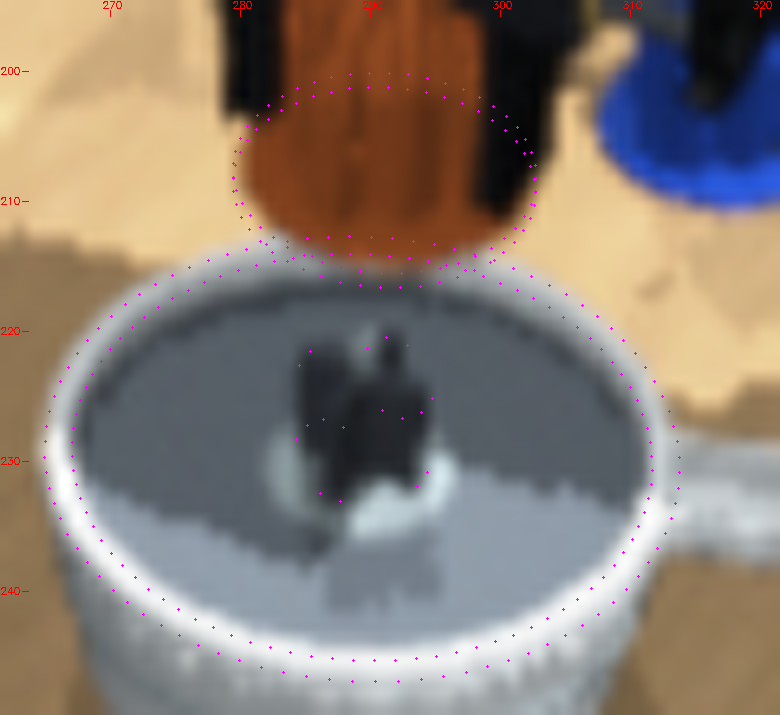

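arm_command([
  [[0.001,0.01,0.002,0,0,0],[0,0.01,0,0,0,0],[0,0.01,0,0,0,0],[0,0.01,0,0,0,0],[0,0.003,0,0,0,0],[0,0,0,0,0,0],[0,0,0,0,0,0],[0,0,0,0,0,0]],
])

```text
time: 18.27
ee_pos: [0.5394, 0.0118, 0.1069]
eef_rot: [0.707, 0.026, -0.026, -0.707]
ft_force: [0.1, 0.4, -0.5]
width: 0.0494
```

```bash
python3 -c "
from h import *
st();S=Cam('scene');st()
P=readout.read_state()['ee_pos']
S.crop(262,190,322,245,13,'s12',circ(P,.032,P[2]-.01)+circ(P,.032,P[2]-.006));st()"
```

```text
18.2667 [0.5394 0.0118 0.1069] yaw 4.24 F [ 0.06  0.42 -0.53] w 0.0494 [ 0.51  0.33 -0.72  1.8   0.24  1.11 -0.21]
18.3167 [0.5395 0.0117 0.1071] yaw 4.23 F [ 0.25  0.14 -0.55] w 0.0494 [ 0.51  0.33 -0.72  1.8   0.24  1.11 -0.21]
18.3167 [0.5395 0.0117 0.1071] yaw 4.23 F [ 0.25  0.14 -0.55] w 0.0494 [ 0.51  0.33 -0.72  1.8   0.24  1.11 -0.21]
```

View pics/s12.png

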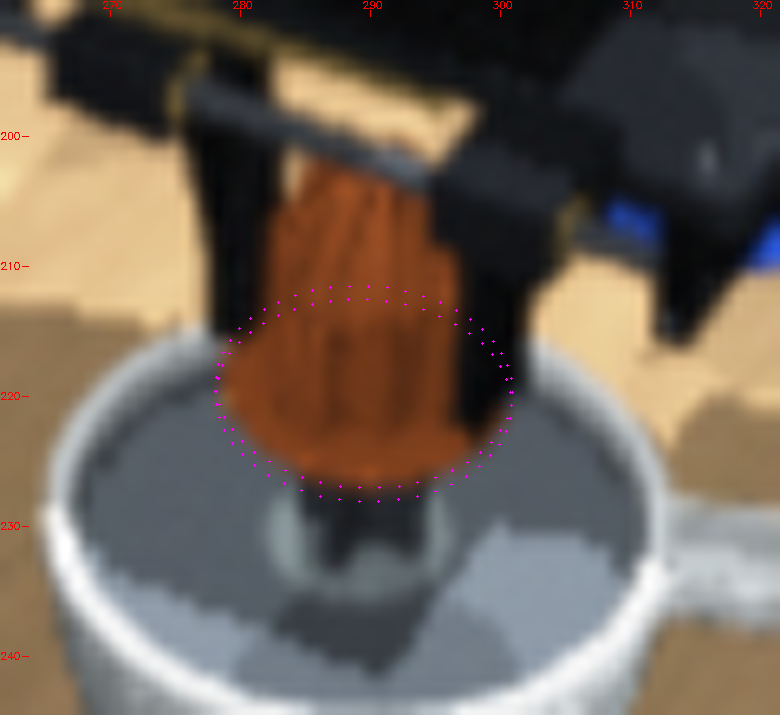

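arm_command([
  [[0,0.002,0,0,0,0],[0,0.002,0,0,0,0],[0,0.001,0,0,0,0],[0,0,0,0,0,0]],
])

```text
time: 18.65
ee_pos: [0.5389, 0.0117, 0.1013]
eef_rot: [0.707, 0.026, -0.026, -0.707]
ft_force: [0.1, 0.1, -1.2]
width: 0.0489
```

arm_command([
  [[0,0.001,0,0,0,0],[0,0.001,0,0,0,0],[0,0,0,0,0,0]],
])

```text
time: 18.9
ee_pos: [0.539, 0.0117, 0.0994]
eef_rot: [0.707, 0.026, -0.026, -0.707]
ft_force: [0.2, -0.2, -0.8]
width: 0.0493
```

arm_command([
  [[0,0.001,0,0,0,0],[0,0.001,0,0,0,0],[0,0,0,0,0,0]],
])

```text
time: 19.15
ee_pos: [0.539, 0.0116, 0.0973]
eef_rot: [0.707, 0.026, -0.026, -0.707]
ft_force: [0.7, 0.7, -1.3]
width: 0.0493
```

arm_command([
  [[0,0.001,0,0,0,0],[0,0.001,0,0,0,0],[0,0,0,0,0,0]],
])

```text
time: 19.4
ee_pos: [0.539, 0.0117, 0.0953]
eef_rot: [0.707, 0.026, -0.026, -0.707]
ft_force: [-0.2, 0.4, -1.1]
width: 0.0493
```

arm_command([
  [[0,0.001,0,0,0,0],[0,0.001,0,0,0,0],[0,0,0,0,0,0]],
])

```text
time: 19.65
ee_pos: [0.539, 0.0117, 0.0934]
eef_rot: [0.707, 0.026, -0.026, -0.707]
ft_force: [1.0, 0.4, -1.0]
width: 0.0491
```

arm_command([
  [[0,0.001,0,0,0,0],[0,0.001,0,0,0,0],[0,0,0,0,0,0]],
])

```text
time: 19.9
ee_pos: [0.5394, 0.0116, 0.0916]
eef_rot: [0.707, 0.026, -0.026, -0.707]
ft_force: [0.6, -0.3, 0.8]
width: 0.0492
```

arm_command([
  [[0,0.001,0,0,0,0],[0,0.001,0,0,0,0],[0,0,0,0,0,0]],
])

```text
time: 20.15
ee_pos: [0.5394, 0.0117, 0.0897]
eef_rot: [0.707, 0.026, -0.026, -0.707]
ft_force: [1.1, -0.2, 2.9]
width: 0.0492
```

arm_command([
  [[0,0.002,0,0,0,0],[0,0.002,0,0,0,0],[0,0,0,0,0,0]],
])

```text
time: 20.4
ee_pos: [0.5395, 0.0117, 0.0856]
eef_rot: [0.707, 0.026, -0.026, -0.707]
ft_force: [1.9, 0.5, 4.0]
width: 0.0493
```

```bash
python3 -c "
from h import *
st();print(readout.read_state()['torque']);S=Cam('scene');st()
P=readout.read_state()['ee_pos']
S.crop(262,190,322,245,13,'s13',circ(P,.032,P[2]-.01)+circ(P,.032,P[2]-.006))"
```

```text
20.4 [0.5395 0.0117 0.0856] yaw 4.24 F [1.93 0.54 4.05] w 0.0493 [ 0.5   0.35 -0.71  1.82  0.26  1.07 -0.23]
[-0.14218476 -0.50592542  0.08850076]
20.45 [0.5395 0.0117 0.0857] yaw 4.24 F [ 1.8  -0.75  4.95] w 0.0496 [ 0.5   0.35 -0.71  1.82  0.26  1.07 -0.23]
```

View pics/s13.png

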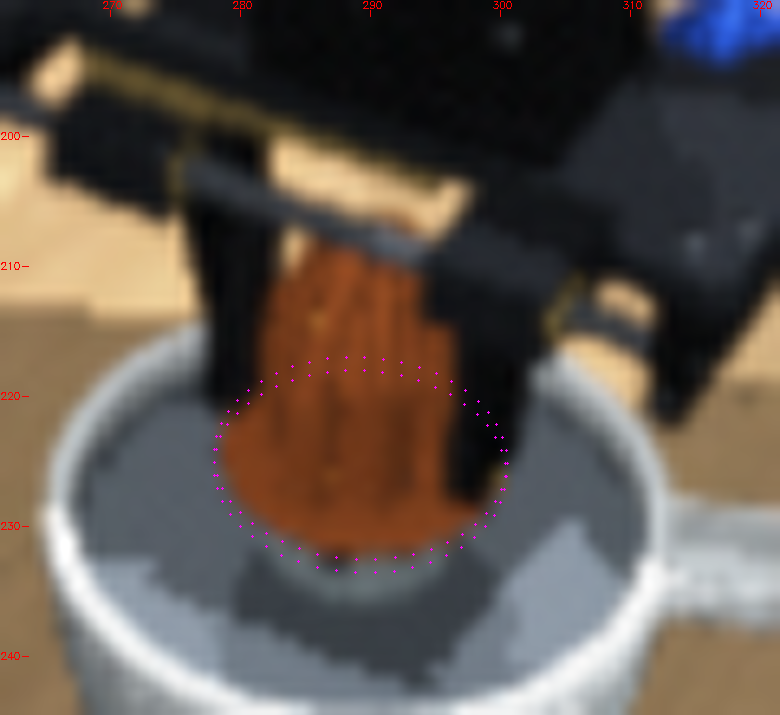

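arm_command([
  [[0.001,0,0,0,0,0],[0,0,0,0,0,0]],
])

```text
time: 20.62
ee_pos: [0.5397, 0.0117, 0.0855]
eef_rot: [0.707, 0.026, -0.027, -0.707]
ft_force: [-0.6, -1.6, 4.9]
width: 0.0492
```

```bash
python3 -c "
from h import *
st();print(readout.read_state()['torque'])"
```

```text
20.6167 [0.5397 0.0117 0.0855] yaw 4.24 F [-0.6  -1.62  4.93] w 0.0492 [ 0.5   0.35 -0.71  1.81  0.26  1.07 -0.23]
[-0.20046216  0.15503375  0.08692175]
```

arm_command([
  [[0,0,-0.0005,0,0,0],[0,0.001,0,0,0,0],[0,0.001,0,0,0,0],[0,0,0,0,0,0]],
])

```text
time: 20.95
ee_pos: [0.5398, 0.0116, 0.0838]
eef_rot: [0.707, 0.026, -0.027, -0.707]
ft_force: [-0.9, 0.5, 5.5]
width: 0.0494
```

```bash
python3 -c "
from h import *
st();print(readout.read_state()['torque'])"
```

```text
20.95 [0.5398 0.0116 0.0838] yaw 4.27 F [-0.94  0.46  5.54] w 0.0494 [ 0.5   0.36 -0.71  1.82  0.26  1.07 -0.23]
[0.06633209 0.05401335 0.23257125]
```

arm_command([
  [[0,0,0,0,-1,0],[0,0,0,0,-1,0],[0,0,0,0,0,0]],
])

```text
time: 21.2
ee_pos: [0.5397, 0.0115, 0.0832]
eef_rot: [-0.706, -0.039, 0.039, 0.706]
ft_force: [-0.4, 0.8, 2.1]
width: 0.0494
```

```bash
python3 -c "
from h import *
st();print(readout.read_state()['torque'])"
```

```text
21.2 [0.5397 0.0115 0.0832] yaw 6.32 F [-0.4   0.83  2.11] w 0.0494 [ 0.5   0.36 -0.71  1.82  0.27  1.07 -0.2 ]
[ 0.21617676 -0.03331732  0.10143497]
```

arm_command([
  [[0,0,0,0,-1.5,0],[0,0,0,0,0,0],[0,0,0,0,0,0]],
])

```text
time: 21.45
ee_pos: [0.5397, 0.0113, 0.0831]
eef_rot: [-0.705, -0.047, 0.048, 0.706]
ft_force: [-0.0, 1.1, -1.5]
width: 0.0495
```

```bash
python3 -c "
from h import *
st();print(readout.read_state()['torque'])"
```

```text
21.45 [0.5397 0.0113 0.0831] yaw 7.74 F [-0.04  1.1  -1.47] w 0.0495 [ 0.51  0.36 -0.72  1.82  0.27  1.07 -0.17]
[0.2130112  0.00815293 0.0460209 ]
```

arm_command([
  [[0,0.001,0,0,0,0],[0,0.001,0,0,0,0],[0,0.001,0,0,0,0],[0,0.001,0,0,0,0],[0,0,0,0,0,0]],
])

```text
time: 21.87
ee_pos: [0.5399, 0.0113, 0.0792]
eef_rot: [-0.705, -0.048, 0.048, 0.706]
ft_force: [-0.3, -0.3, -2.1]
width: 0.0495
```

```bash
python3 -c "
from h import *
st();print(readout.read_state()['torque'])"
```

```text
21.8667 [0.5399 0.0113 0.0792] yaw 7.74 F [-0.33 -0.33 -2.07] w 0.0495 [ 0.51  0.37 -0.71  1.82  0.27  1.06 -0.18]
[0.26162139 0.06743806 0.05008712]
```

arm_command([
  [[0,0.001,0,0,0,0],[0,0.001,0,0,0,0],[0,0.001,0,0,0,0],[0,0.001,0,0,0,0],[0,0,0,0,0,0]],
])

```text
time: 22.28
ee_pos: [0.5399, 0.0113, 0.0753]
eef_rot: [0.705, 0.048, -0.048, -0.705]
ft_force: [-1.5, 2.0, -0.1]
width: 0.0493
```

arm_command([
  [[0,0.001,0,0,0,0],[0,0.001,0,0,0,0],[0,0.001,0,0,0,0],[0,0.001,0,0,0,0],[0,0,0,0,0,0]],
])

```text
time: 22.7
ee_pos: [0.54, 0.0113, 0.0713]
eef_rot: [0.705, 0.048, -0.048, -0.705]
ft_force: [-2.9, 1.7, 0.3]
width: 0.049
```

```bash
python3 -c "
from h import *
st();print(readout.read_state()['torque'])"
```

```text
22.7 [0.54   0.0113 0.0713] yaw 7.74 F [-2.91  1.66  0.31] w 0.049 [ 0.5   0.38 -0.71  1.83  0.28  1.04 -0.18]
[0.31754282 0.4890238  0.02324899]
```

arm_command([
  [[-0.001,0,0.0005,0,0,0],[0,0.001,0,0,0,0],[0,0.001,0,0,0,0],[0,0.001,0,0,0,0],[0,0,0,0,0,0]],
])

```text
time: 23.12
ee_pos: [0.5394, 0.0115, 0.0685]
eef_rot: [0.706, 0.048, -0.047, -0.705]
ft_force: [0.6, -0.6, -2.1]
width: 0.0494
```

arm_command([
  [[0,0.001,0,0,0,0],[0,0,0,0,0,0]],
])

```text
time: 23.28
ee_pos: [0.5394, 0.0115, 0.0676]
eef_rot: [0.706, 0.048, -0.047, -0.705]
ft_force: [0.4, -0.6, 0.5]
width: 0.0493
```

arm_command([
  [[0,0.001,0,0,0,0],[0,0,0,0,0,0]],
])

```text
time: 23.45
ee_pos: [0.5394, 0.0115, 0.0667]
eef_rot: [0.706, 0.048, -0.047, -0.705]
ft_force: [1.7, -0.9, 1.6]
width: 0.0493
```

arm_command([
  [[0,0.001,0,0,0,0],[0,0,0,0,0,0]],
])

```text
time: 23.62
ee_pos: [0.5394, 0.0116, 0.0657]
eef_rot: [0.706, 0.048, -0.047, -0.705]
ft_force: [2.1, 0.0, 1.8]
width: 0.0492
```

arm_command([
  [[0,0.001,0,0,0,0],[0,0.001,0,0,0,0],[0,0,0,0,0,0]],
])

```text
time: 23.87
ee_pos: [0.5394, 0.0115, 0.0636]
eef_rot: [0.706, 0.048, -0.047, -0.705]
ft_force: [1.8, -0.7, 3.3]
width: 0.0495
```

arm_command([
  [[0,0.001,0,0,0,0],[0,0.001,0,0,0,0],[0,0,0,0,0,0]],
])

```text
time: 24.12
ee_pos: [0.5393, 0.0116, 0.0616]
eef_rot: [0.706, 0.048, -0.047, -0.705]
ft_force: [2.7, -1.2, 5.6]
width: 0.0495
```

arm_command([
  [[0,0.0005,0,0,0,0],[0,0,0,0,0,0]],
])

```text
time: 24.28
ee_pos: [0.5394, 0.0116, 0.0615]
eef_rot: [0.706, 0.048, -0.047, -0.705]
ft_force: [0.4, -0.7, 8.9]
width: 0.0497
```

arm_command([
  [[0,0.001,0,0,0,0],[0,0,0,0,0,0],[0,0,0,0,0,0]],
])

```text
time: 24.53
ee_pos: [0.5394, 0.0116, 0.0614]
eef_rot: [0.706, 0.048, -0.047, -0.705]
ft_force: [-4.1, -2.1, 20.7]
width: 0.0492
```

```bash
python3 -c "
from h import *
st();print(readout.read_state()['torque']);S=Cam('scene');st()
S.crop(180,130,330,350,3,'s14');P=readout.read_state()['ee_pos']
S.crop(262,190,322,245,13,'s15',circ(P,.032,P[2]-.01))
T=Cam('top');cv2.imwrite('pics/t15.png',T.im);st()"
```

```text
24.5333 [0.5394 0.0116 0.0614] yaw 7.73 F [-4.09 -2.08 20.67] w 0.0492 [ 0.5   0.39 -0.71  1.84  0.29  1.02 -0.19]
[-0.39091372  1.06085988  0.0305873 ]
24.5833 [0.5394 0.0115 0.0614] yaw 7.73 F [-4.24 -1.35 20.73] w 0.0497 [ 0.5   0.39 -0.71  1.84  0.29  1.02 -0.19]
24.6333 [0.5394 0.0116 0.0614] yaw 7.73 F [-4.18 -1.89 20.13] w 0.0492 [ 0.5   0.39 -0.71  1.84  0.29  1.02 -0.19]
```

View pics/s14.png

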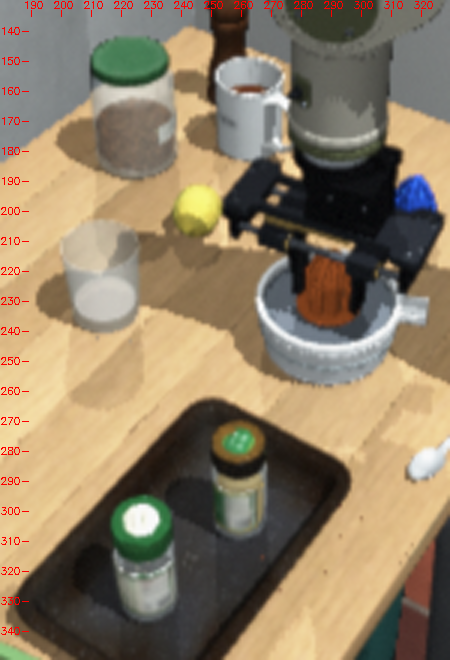

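View pics/s15.png

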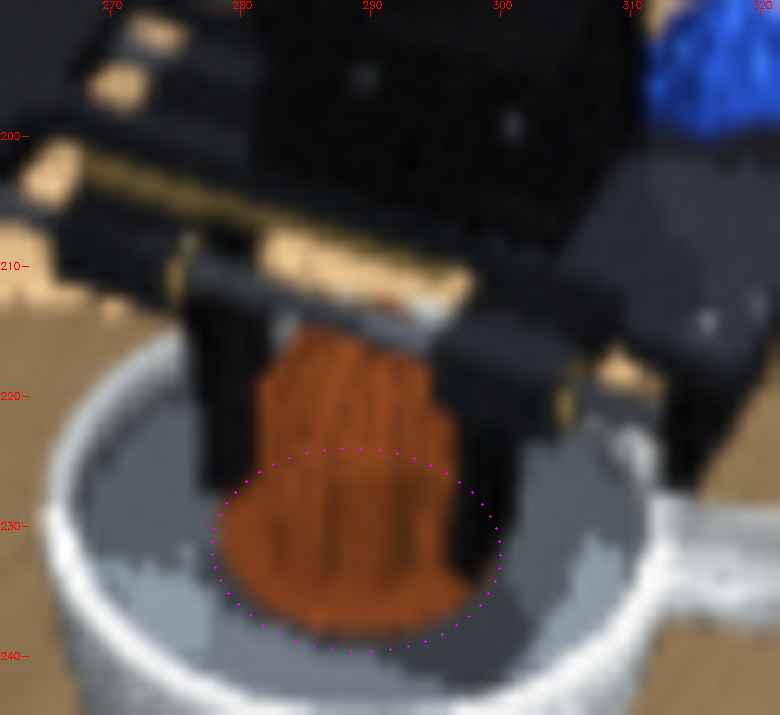

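View pics/t15.png

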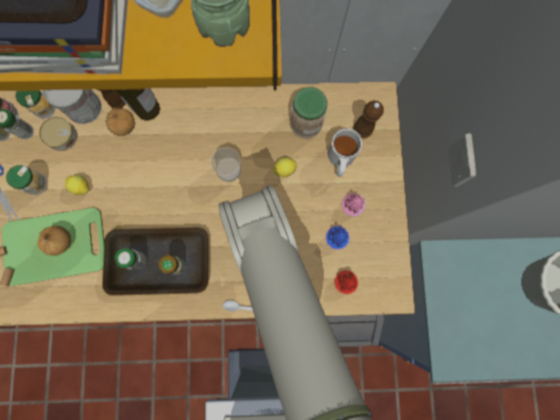

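```bash
python3 -c "
from h import *
r.close_job();st()"
```

```text
the job is handed in; nothing more can be done
the job is handed in; nothing more can be done
```

I stood the green-capped jar upright in the black tray beside the brown-capped one and let go of it. I then set the orange reamer on the drive spindle, and handed the job in at about 24.6 s while still holding the reamer pressed down.

- **Meshing:** my first estimate of the spindle's angle, about 4.3°, was off. At that angle the reamer stuck on the wings with about 6 N and some twist. At 7.7° the force dropped away and it slid down freely.
- **Spring:** the reamer reached the spring with the gripper tip at 68 mm height, where I expected it. It sank about 6.5 mm and stopped at 61.4 mm. The push stayed at about 20 N over the last readings, more than the 8 N needed for fully down.
- **Last pictures:** the green-capped jar was standing, and the other jar, tumbler, lemon, mug and look-alike reamers were where they started. The grip width was steady at 49 mm, with no visible slip.
- **Small disagreements:** the scene camera shows things about 1 pixel (2–3 mm) off from the arm's own readings throughout. The arm also hid the reamer from the top camera while it was being fitted. That it is fully home therefore rests on the heights and forces plus the scene view.

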